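# Cap the working pickle jug a quarter turn short of tight

### The job

Screw the cap from the white tray onto the neck of the white jug, clockwise, until it bottoms out and will turn no further; then back it off a quarter turn, so that the pickle still working inside can vent. Keep hold: finish with the gripper still closed on the cap at that setting, the cap sitting level on its thread, and leave the plates, the spice jar and the bowl where they stand.

Things in the scene. Friction and masses are not known exactly. Their poses are not given: they have to be found in the camera images.
- jug: round white plastic 5 litre jug, 170 mm across, full and heavy: it does not shift or turn. Origin: centre of its underside; z up; x points to its one side handle, a loop reaching 126 mm from the axis, 65 to 191 mm up. Shoulder slopes away from the neck: 203 mm high 30 mm from the axis, 186 mm at 62 mm; a 51 mm bead rings the neck 26 to 30 mm below the rim
- mouth (a point): centre of the jug's rim, 240 mm above its origin, axes as the jug's. Neck 38 mm across, its top 7 mm tapering to 29; outside thread 45 mm across, 9 to 22 mm below the rim, right-handed, sinking 12 mm a turn, two starts (on the jug's x axis, 10 mm down): all repeats each half turn. Firm stops end it (forced over 2 N m it may jump them): fully home, cap x lies along jug x, either way round
- cap: loose grey plastic screw cap, knurled, 56 mm across, 31 mm high, 60 g, closed side up in the tray. Origin: centre of its lower open edge; z up. Inside 48 mm across, 22 mm deep; thread pieces 3 mm above the edge span 35 degrees either side of its +x and -x, 41 mm apart. Origin is 218 mm above the jug's origin fully home, 2 to 4 mm more a quarter turn back
- cap_grip (a point): middle of the cap's solid top part (9 mm thick, hard smooth plastic, the best grip), 26 mm above the cap's origin, axes as the cap's. Set on with its x axis 40 to 100 degrees anticlockwise (from above) of the jug's x, it drops past the thread starts, origin about 225 mm up, and needs that angle plus 180 degrees to bottom; set on otherwise, up to a half turn more. It stays where it is left
- tray: the shallow white tray in which the cap lies, fixed, 260 mm (x) by 200 mm (y), rim 10 mm high, floor 3 mm thick; origin at the centre of its underside
- plates: a stack of six white plates, 200 mm across and 59 mm high, a bystander; origin under its centre
- spice_jar: a small glass spice jar with a steel lid on, 60 mm across and 95 mm high, a bystander; origin under its centre
- bowl: an empty steel bowl, 140 mm across and 60 mm high, a bystander; origin under its centre
Things that resemble listed ones, but are neither listed nor needed, are in the scene too. What is shaped like the cap but yellow is not meant.

How it is judged:
By the outcome, as a careful person would: the job done as asked, in the order asked, and still so for the second after the job is handed in, while the arm keeps its last pose, push and grip.
It also fails if it takes over 64 s, if anything falls off the work surface, if the arm or the gripper's body presses on something with over 40 N, if the wrist force passes 120 N, or if a joint passes its speed limit or range.

### The arm

A 6-joint arm with a two-finger parallel gripper is mounted at the origin on the work surface. World frame = base frame: x ahead of the robot, y to its left, z up, the work surface at z = 0. Lengths are in mm, angles in rad, forces in N, time in s.
With the tool pointing down it reaches from about 350 to 975 mm from the base axis. Payload 17.4 kg.
Tool frame: the origin (TCP) lies midway between the tips of the shut fingers; the grasp point (between the pads) lies 19 mm behind it; z points along the fingers, y is the direction in which the jaws open and shut (so a half turn about z gives the same grasp; the last joint's range is limited). The gripper opens to 85 mm and grips with 20 to 120 N. Pads are 22 mm wide; open, the fingers measure 114 mm over their backs; the gripper's body (76 mm by 85 mm) begins 54 mm behind the grasp point. The pads swing forward as they close: fully open they stand 13 mm farther back than shut.
Start: joints at [-1.37, 0.116, 1.442, -0, 1.584, -0.038], TCP at [159.652, -655.853, 231.303] pointing down, gripper open.
Joint ranges: [-2.83, 2.83], [-0.83, 2.19], [0.07, 2.5], [-1.14, 4.28], [0.01, 3], [-2.97, 2.97]. Speed limits (rad/s): [1.89, 1.89, 2.22, 3.14, 3.14, 3.14].

### API

Orientations are given as a rotation vector (axis times angle).
In Python, from bench import ctrl gives the robot as it stands.
- The arm moves only by the tool arm_command, never from a script. Its argument "series" is a list of rows, each an object of numbers: "tx", "ty", "tz": the shift along the tool's x, y, z in cm; "turn": the turn about the tool's z in rad. A call has 1 to 10 rows; each row shifts and turns the pose as measured when the row begins, along the tool's axes as they then stand; what a row does not reach is not made up. A row lasts 1/8 s, in which the tool goes at most 62.5 mm and 10.7 degrees, less where a joint would pass 70% of its speed; a pose out of reach is approached as far as the arm can. A call is refused whole if a number of a shift passes 6.25 or a number of a turn 0.188, either way. A call with a gripper value outside its range is refused whole. "jaw" is the finger opening in cm, from 0 to 8.54, set as the call begins (left out, the last holds). The fingers move at their own pace and stop on an object; the grip force is fixed at half the most. Time passes only in rows, so rows that do not move let the fingers close. It gives the time, the measured TCP pose, the force and the opening at its end, in the units of the state.
- ctrl.sense(): the state, without advancing time (a new reading comes with each control period).
- ctrl.grab_frame(name): name is "scene" or "side" or "wrist"; returns the picture (400x640x3 uint8, red, green, blue); there is no depth.
- ctrl.camera_model(name): a dict with "fov_y" (degrees; the focal length in pixels is half the picture's height over the tangent of half this angle, whatever the lens; pixels are square), "cx", "cy" (the principal point, pixels), "world_from_camera" (4x4, takes a point from camera to world coordinates). Camera axes: x right, y down, z forward; pixel columns grow to the right and rows downward; lengths in mm; the calibration is good to about 2 mm. A picture is of the moment at which its call begins: read the wrist's pose just before it. camera_model takes no time and is no camera call; for the wrist camera it gives the pose at the moment of the call.
- ctrl.hand_in(): hands the job in, once; it reports no verdict.
The state is a dict: "time": time; "joint_pos": joint angles; "dq": joint speeds; "joint_efforts": joint torques, N m; "eef_pos": TCP position; "eef_rot": TCP orientation; "wrist_force": force on the tool from outside, world axes, zero at the start; "wrist_torque": the same for the moment, N m; "finger_gap": finger opening in mm.
Only numpy, scipy, OpenCV 4.12 (cv2) and the standard library are available. Lean on these libraries where they do the work, as an engineer would, in place of code of your own. Each camera call takes 0.05 s, during which the arm holds its last target. There are 200 camera calls.

## Working session

There is one attempt and no reset: what is moved stays moved. The work goes in short steps, Python scripts to look and compute and a tool call to move; the robot and the scene stay as the last step left them, time stands still between calls to the robot, and variables do not carry over. Pictures are saved under pics/ and viewed, about 8 in all and at most 12, crops included, and the job is handed in when it is done.

Besides the shell and the picture viewer there is one more tool, called after "Emit:" as name(argument=value, ...) on one line, values as JSON. arm_command: Moves the arm, as the interface text tells. Its arguments: {"type":"object","properties":{"series":{"type":"array","items":{"type":"object","properties":{"tx":{"type":"number"},"ty":{"type":"number"},"tz":{"type":"number"},"turn":{"type":"number"}}}},"jaw":{"type":"number"}},"required":["series"]}

```bash
ls; mkdir -p pics; python3 - <<'E'
from bench import ctrl
import cv2, numpy as np
s=ctrl.sense(); print({k:np.round(v,3).tolist() for k,v in s.items()})
for n in("scene","side","wrist"):
    m=ctrl.camera_model(n); print(n,m["fov_y"],m["cx"],m["cy"],{k:v for k,v in m.items() if k not in("world_from_camera","fov_y","cx","cy")},np.round(m["world_from_camera"],3).tolist())
    cv2.imwrite(f"pics/{n}0.png",ctrl.grab_frame(n)[:,:,::-1])
a=cv2.imread("pics/scene0.png");b=cv2.imread("pics/side0.png")
E
```

```text
pics
{'time': 0.0, 'joint_pos': [-1.37, 0.116, 1.442, -0.0, 1.584, -0.038], 'dq': [-0.002, -0.001, -0.0, 0.001, -0.002, 0.001], 'joint_efforts': [0.002, -73.198, -63.249, 0.0, 0.006, -0.0], 'eef_pos': [159.593, -655.65, 230.545], 'eef_rot': [-3.118, -0.374, 0.0], 'wrist_force': [0.391, 0.581, -1.016], 'wrist_torque': [-0.014, -0.019, 0.003], 'finger_gap': 85.067}
scene 43.71424302757693 317.7431487082485 194.0387397961878 {} [[0.011, 0.911, -0.413, 1275.631], [1.0, -0.012, 0.0, 13.432], [-0.004, -0.413, -0.911, 1562.243], [0.0, 0.0, 0.0, 1.0]]
side 51.30751654909689 319.3754814965862 194.94780891343464 {} [[-0.734, -0.362, 0.575, -110.024], [-0.679, 0.4, -0.615, 757.734], [-0.007, -0.842, -0.54, 812.493], [0.0, 0.0, 0.0, 1.0]]
wrist 67.65319981708977 322.123916626775 196.10359088361798 {} [[0.236, -0.928, -0.288, 232.037], [-0.972, -0.226, -0.068, -638.974], [-0.002, 0.295, -0.955, 373.856], [0.0, 0.0, 0.0, 1.0]]
```

View pics/scene0.png

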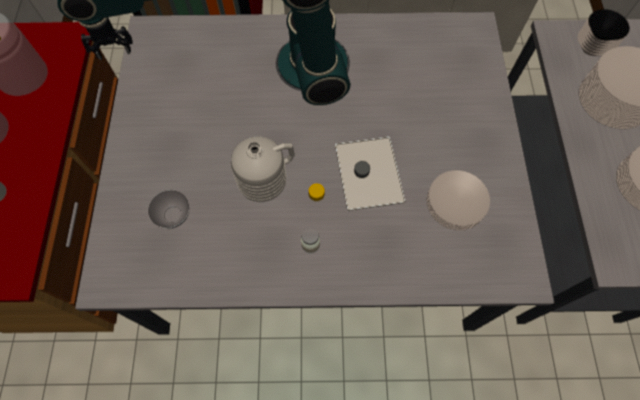

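View pics/side0.png

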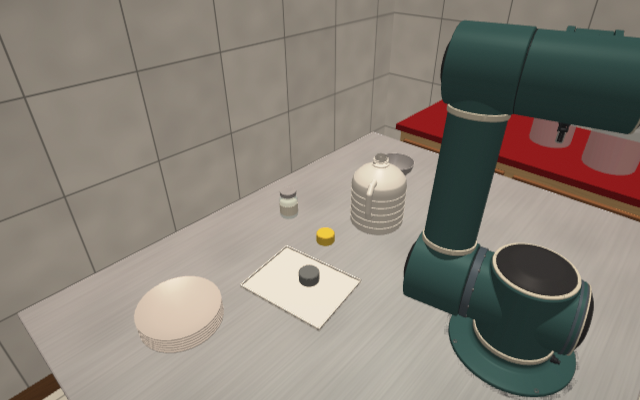

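The scene view shows the grey cap in the tray at (362,169), the jug's neck at (254,148) with its handle at (290,153), and the yellow lookalike at (317,191). The spice jar lid is at (310,238), the bowl at (169,208) and the plates at (460,198). In the side view the cap is at (309,275), the neck at (381,158) and the yellow one at (325,237). What could be taken for the cap: grey (362,169), yellow (317,191) and the jar's steel lid (310,238). The grey one in the tray is the right one. I'll check it in a crop and measure.

```bash
cat > h.py <<'E'
import numpy as np, cv2
from bench import ctrl
def cam(n):
    m=ctrl.camera_model(n); f=200/np.tan(np.radians(m["fov_y"]/2)); return f,m["cx"],m["cy"],np.array(m["world_from_camera"])
def ray(c,u,v):
    f,cx,cy,T=c; d=T[:3,:3]@np.array([(u-cx)/f,(v-cy)/f,1]); return T[:3,3],d/np.linalg.norm(d)
def plane(c,u,v,z):
    o,d=ray(c,u,v); return o+d*(z-o[2])/d[2]
def proj(c,p):
    f,cx,cy,T=c; q=T[:3,:3].T@(np.asarray(p,float)-T[:3,3]); return np.array([cx+f*q[0]/q[2],cy+f*q[1]/q[2]])
def tri(rs):
    A=np.zeros((3,3));b=np.zeros(3)
    for o,d in rs: P=np.eye(3)-np.outer(d,d);A+=P;b+=P@o
    p=np.linalg.solve(A,b); return p,[round(float(np.linalg.norm((np.eye(3)-np.outer(d,d))@(p-o))),1) for o,d in rs]
E
python3 - <<'E'
from h import *
a=cv2.imread("pics/scene0.png");b=cv2.imread("pics/side0.png")
def crop(i,u,v,w,h,k): return cv2.resize(i[v-h//2:v+h//2,u-w//2:u+w//2],(w*k,h*k),interpolation=cv2.INTER_CUBIC)
t=np.hstack([crop(a,365,170,66,50,6),crop(b,307,277,66,50,6)])
u=np.hstack([crop(a,265,155,66,50,6),crop(b,381,168,66,50,6)])
cv2.imwrite("pics/crop1.png",np.vstack([t,u]))
S,D=cam("scene"),cam("side")
def blob(i,u,v,r,thr):
    g=i.max(2)[v-r:v+r,u-r:u+r]; n,l,st,c=cv2.connectedComponentsWithStats((g<thr).astype(np.uint8)); k=1+np.argmax(st[1:,4]); return c[k]+[u-r,v-r],st[k]
for nm,ps,pd in(("cap",(362,169),(309,275)),):
    ca,sa=blob(a,*ps,14,130); cb,sb=blob(b,*pd,18,130); print(nm,ca,sa,cb,sb,tri([ray(S,*ca),ray(D,*cb)]))
p,e=tri([ray(S,254,148),ray(D,381,156)]);print("neck rough",p,e)
for z in(0,240):print("handle",plane(S,290,153,180),"yellow",plane(S,317,191,30),"jar",plane(S,310,236,95),"plates",plane(S,459,196,59),"bowl",plane(S,168,204,60))
E
```

```text
cap [361.52118644 169.25847458] [  6   6  16  18 236] [308.47428571 275.74285714] [  8   9  20  21 350] (array([483.02530986, 168.12107175,  16.26517374]), [0.6, 0.6])
neck rough [ 515.38038183 -180.61169764  234.86085342] [2.6, 2.6]
handle [505.93822471 -71.98329192 180.        ] yellow [570.27024543  11.86449364  30.        ] jar [754.07006668 -11.45148864  95.        ] plates [607.88337288 480.19080871  59.        ] bowl [ 624.68460001 -477.68757719   60.        ]
handle [505.93822471 -71.98329192 180.        ] yellow [570.27024543  11.86449364  30.        ] jar [754.07006668 -11.45148864  95.        ] plates [607.88337288 480.19080871  59.        ] bowl [ 624.68460001 -477.68757719   60.        ]
```

View pics/crop1.png

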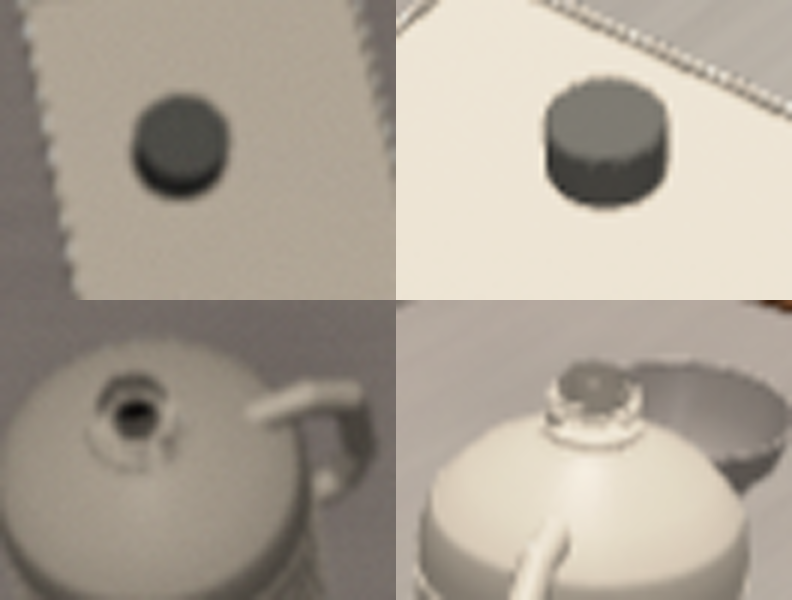

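The crops confirm the choice: a grey, knurled cap with its closed top up in the tray, and no mark on it. Its top centre is about (362,168) in scene and (309,272) in side. The rim of the neck is about (254,148) in scene and (382,158) in side. I'll raise the arm and go over the jug with the wrist camera first.

Emit:
arm_command(series=[{"tz":-6},{"tz":-6},{"tx":4.6,"ty":-3.8,"tz":-0.5},{"tx":4.6,"ty":-3.8,"tz":-0.5},{"tx":4.6,"ty":-3.8,"tz":-0.5},{"tx":4.6,"ty":-3.8},{"tx":4.6,"ty":-3.8},{"tx":4.6,"ty":-3.8},{"tx":4.6,"ty":-3.8},{"tx":4.6,"ty":-3.8}])

```text
schema error: expected keys tx, ty, tz, turn
```

Emit:
arm_command(series=[{"tx":0,"ty":0,"tz":-6,"turn":0},{"tx":0,"ty":0,"tz":-6,"turn":0},{"tx":4.6,"ty":-3.8,"tz":-0.5,"turn":0},{"tx":4.6,"ty":-3.8,"tz":-0.5,"turn":0},{"tx":4.6,"ty":-3.8,"tz":-0.5,"turn":0},{"tx":4.6,"ty":-3.8,"tz":0,"turn":0},{"tx":4.6,"ty":-3.8,"tz":0,"turn":0},{"tx":4.6,"ty":-3.8,"tz":0,"turn":0},{"tx":4.6,"ty":-3.8,"tz":0,"turn":0},{"tx":4.6,"ty":-3.8,"tz":0,"turn":0}])

```text
time: 1.4
eef_pos: [450.9, -264.1, 368.4]
eef_rot: [-3.115, -0.364, -0.001]
wrist_force: [0.0, 0.2, -0.8]
finger_gap: 85.1
```

```bash
cat > snap.py <<'E'
import sys,pickle
from h import *
n=sys.argv[1]
c=cam("wrist"); im=ctrl.grab_frame("wrist")[:,:,::-1]; c2=cam("wrist")
cv2.imwrite(f"pics/{n}.png",im); pickle.dump(c,open(f"pics/{n}.pkl","wb"))
s=ctrl.sense(); print(s["time"],np.round(s["eef_pos"],1),np.round(s["joint_pos"],3),"camshift",np.round(np.linalg.norm(c2[3][:3,3]-c[3][:3,3]),2))
E
python3 snap.py w1
```

```text
1.45 [ 454.  -259.4  368.3] [-0.572 -0.216  1.542  0.007  1.819  0.765] camshift 5.58
```

View pics/w1.png

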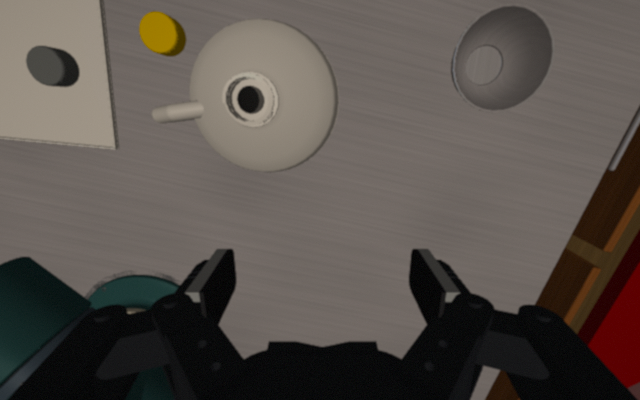

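Emit:
arm_command(series=[{"tx":1,"ty":-6,"tz":0,"turn":0},{"tx":1,"ty":-6,"tz":0,"turn":0},{"tx":0,"ty":0,"tz":0,"turn":0}])

```text
time: 1.82
eef_pos: [445.7, -137.7, 368.2]
eef_rot: [-3.11, -0.375, -0.001]
wrist_force: [0.0, -0.7, -0.1]
finger_gap: 85.1
```

```bash
python3 snap.py w2
```

```text
1.875 [ 445.9 -139.2  367.9] [-0.362 -0.338  1.64   0.008  1.843  0.973] camshift 1.56
```

View pics/w2.png

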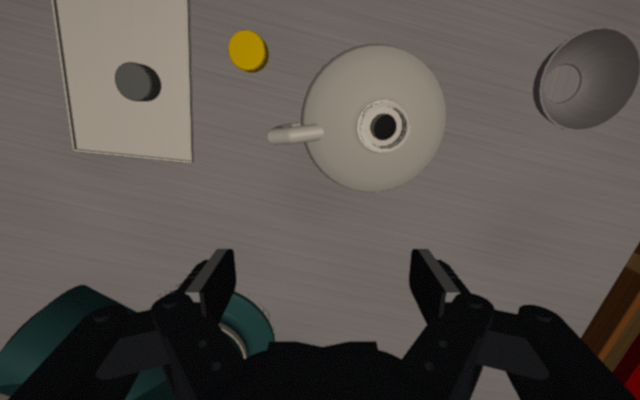

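w1 shows the mouth's dark opening at (248,99) and w2 shows it at (383,126), with the handle to its left in both. The cap is at (48,65) in w1 and (137,81) in w2. Now I'll triangulate both.

```bash
python3 - <<'E'
from h import *
import pickle
V={n:(cv2.imread(f"pics/{n}.png"),pickle.load(open(f"pics/{n}.pkl","rb"))) for n in("w1","w2")}
V["scene"]=(cv2.imread("pics/scene0.png"),cam("scene"));V["side"]=(cv2.imread("pics/side0.png"),cam("side"))
def blob(n,u,v,r,lo,hi,ell=False):
    i=V[n][0]; y0=max(v-r,0);x0=max(u-r,0); g=i.max(2)[y0:v+r,x0:u+r]; m=((g>=lo)&(g<hi)).astype(np.uint8); N,l,st,c=cv2.connectedComponentsWithStats(m); k=l[v-y0,u-x0] or 1+np.argmax(st[1:,4])
    cs,_=cv2.findContours((l==k).astype(np.uint8),cv2.RETR_EXTERNAL,cv2.CHAIN_APPROX_NONE); e=cv2.fitEllipse(cs[0]); print(n,np.round(c[k]+[x0,y0],1),st[k][2:],"ell",np.round(e[0]+np.array([x0,y0]),1),np.round(e[1],1)); return c[k]+[x0,y0]
R=lambda n,p:ray(V[n][1],*p)
for n,u,v in(("w1",248,99),("w2",383,126)): print(n,V[n][0].max(2)[v,u-40:u+41:4].tolist())
for n,u,v in(("w1",48,65),("w2",137,81)): print(n,V[n][0].max(2)[v,u-30:u+33:3].tolist())
h=[blob("w1",248,99,22,0,90),blob("w2",383,126,22,0,90)]
p,e=tri([R("w1",h[0]),R("w2",h[1])]);print("hole w1w2",p.round(1),e)
p,e=tri([R("w1",h[0]),R("w2",h[1]),R("scene",(254.2,147.9))]);print("hole 3",p.round(1),e)
c={n:blob(n,u,v,30,0,125) for n,u,v in(("w1",45,65),("w2",135,81),("scene",362,169),("side",309,275))}
for ns in(("scene","side"),("w2","scene","side"),("w1","w2","scene","side")):
    p,e=tri([R(n,c[n]) for n in ns]);print("cap",ns,p.round(1),e)
# cap top: lighter face
print("top scene/side",tri([R("scene",(361.8,167.6)),R("side",(308.5,271.4))]))
for z in(150,185): print("handle tip",plane(V["w2"][1],269,135,z).round(1),plane(V["w1"][1],154,115,z).round(1))
print("tray corners",[plane(V["w2"][1],*q,8).round(0) for q in((190,160),(74,150),(188,0))])
E
```

```text
w1 [141, 144, 144, 146, 164, 79, 135, 143, 18, 18, 22, 21, 23, 65, 133, 169, 161, 174, 141, 148, 147]
w2 [142, 143, 142, 130, 165, 171, 172, 68, 27, 26, 23, 21, 23, 53, 167, 74, 139, 146, 143, 142, 140]
w1 [153, 151, 153, 95, 74, 75, 74, 74, 74, 74, 74, 73, 75, 76, 74, 50, 29, 31, 31, 28, 121]
w2 [152, 154, 150, 79, 76, 75, 75, 76, 77, 76, 74, 76, 76, 79, 66, 35, 32, 29, 138, 155, 155]
w1 [250.1  99.2] [ 26  27 553] ell [250.1  99.2] [24.5 26.8]
w2 [383.  126.4] [ 25  26 515] ell [383.  126.4] [23.8 25.7]
hole w1w2 [ 511.8 -180.5  219.9] [0.1, 0.1]
hole 3 [ 511.6 -180.3  223.3] [1.1, 0.5, 1.0]
w1 [51.1 65.9] [  49   42 1676] ell [51.2 65.9] [38.7 53.4]
w2 [137.5  81.8] [  47   40 1498] ell [137.5  81.8] [37.6 48.6]
scene [361.5 169.1] [ 16  17 229] ell [361.5 169.1] [15.5 16.9]
side [308.5 279.8] [ 20  15 181] ell [308.3 277.7] [15.9 19.9]
cap ('scene', 'side') [478.5 170.5   6.7] [2.3, 2.3]
cap ('w2', 'scene', 'side') [479.4 172.    8.9] [3.0, 3.7, 2.0]
cap ('w1', 'w2', 'scene', 'side') [479.9 172.9  11.1] [3.9, 1.4, 4.7, 3.3]
top scene/side (array([483.82247023, 167.48556847,  31.00705551]), [0.0, 0.0])
handle tip [468.4 -65.4 150. ] [465.7 -57.1 150. ]
handle tip [473.2 -70.9 185. ] [471.3 -75.7 185. ]
tray corners [array([375.,  80.,   8.]), array([345., 274.,   8.]), array([613., 109.,   8.])]
```

Triangulated from scene and side, the cap's top centre is about (484, 168, 31), which fits 3+31=34. The mouth axis is about (512,-180), at a reach of 543. The handle tip lies 123 mm off in direction about 110°, against the stated 126. The hole triangulates below 240, because the dark patch lies inside the neck; I'll refine it from closer. Next I go over the cap, winding the last joint anticlockwise.

Emit:
arm_command(series=[{"tx":1.8,"ty":-4.8,"tz":2.3,"turn":0},{"tx":1.8,"ty":-4.8,"tz":2.3,"turn":0},{"tx":1.8,"ty":-4.8,"tz":2.3,"turn":0},{"tx":1.8,"ty":-4.8,"tz":2.3,"turn":0},{"tx":1.8,"ty":-4.8,"tz":2.3,"turn":0},{"tx":1.8,"ty":-4.8,"tz":2.3,"turn":0},{"tx":0,"ty":0,"tz":0,"turn":0},{"tx":0,"ty":0,"tz":0,"turn":0}])

```text
time: 2.88
eef_pos: [487.5, 168.1, 225.5]
eef_rot: [-3.116, -0.356, 0.004]
wrist_force: [0.4, -0.0, -1.1]
finger_gap: 85.0
```

```bash
python3 snap.py w3
```

```text
2.925 [487.4 167.9 225.4] [ 0.279 -0.233  1.785  0.006  1.592  1.623] camshift 0.25
```

Emit:
arm_command(series=[{"tx":0,"ty":0,"tz":0,"turn":-0.186},{"tx":0,"ty":0,"tz":0,"turn":-0.186},{"tx":0,"ty":0,"tz":0,"turn":-0.186},{"tx":0,"ty":0,"tz":0,"turn":-0.186},{"tx":0,"ty":0,"tz":0,"turn":-0.186},{"tx":0,"ty":0,"tz":0,"turn":-0.186},{"tx":0,"ty":0,"tz":0,"turn":-0.186},{"tx":0,"ty":0,"tz":0,"turn":-0.186},{"tx":0,"ty":0,"tz":0,"turn":-0.186},{"tx":0,"ty":0,"tz":0,"turn":-0.186}])

```text
time: 4.18
eef_pos: [492.0, 153.0, 233.0]
eef_rot: [1.556, 2.725, 0.014]
wrist_force: [0.1, -0.1, -0.7]
finger_gap: 85.6
```

Emit:
arm_command(series=[{"tx":0,"ty":0,"tz":0,"turn":-0.186},{"tx":0,"ty":0,"tz":0,"turn":-0.186},{"tx":0,"ty":0,"tz":0,"turn":-0.186},{"tx":0,"ty":0,"tz":0,"turn":-0.186},{"tx":0,"ty":0,"tz":0,"turn":-0.186},{"tx":0,"ty":0,"tz":0,"turn":-0.186},{"tx":0,"ty":0,"tz":0,"turn":-0.186},{"tx":0,"ty":0,"tz":0,"turn":0}])

```text
time: 5.18
eef_pos: [495.2, 141.0, 239.4]
eef_rot: [-0.424, 3.095, 0.007]
wrist_force: [0.7, 0.1, 0.6]
finger_gap: 86.0
```

```bash
python3 snap.py w4; python3 - <<'E'
from h import *
import pickle
rs=[];ws=[]
for n in("w3","w4"):
    i=cv2.imread(f"pics/{n}.png"); c=pickle.load(open(f"pics/{n}.pkl","rb")); q=proj(c,(484,168,34)); print(n,"expect",q.round(0))
    g=i.max(2); m=((g>60)&(g<100)).astype(np.uint8); m=cv2.morphologyEx(m,cv2.MORPH_OPEN,np.ones((5,5)));N,l,st,cc=cv2.connectedComponentsWithStats(m)
    k=min(range(1,N),key=lambda k:np.hypot(*(cc[k]-q))+(1e3 if st[k][4]<400 else 0)); print(cc[k].round(1),st[k])
    rs.append(ray(c,*cc[k])); print(plane(c,*cc[k],34).round(1))
print("cap top",tri(rs))
cv2.imwrite("pics/w34.png",cv2.resize(np.hstack([cv2.imread("pics/w3.png"),cv2.imread("pics/w4.png")]),(800,250)))
print(ctrl.sense()["eef_rot"])
E
```

```text
5.225 [495.2 141.  239.4] [ 0.226 -0.251  1.778  0.003  1.597 -1.614] camshift 0.29
w3 expect [322. 174.]
[321.7 176.1] [ 299  154   47   45 1654]
[481.9 167.8  34. ]
w4 expect [347. 165.]
[347.2 162.4] [ 325  141   45   44 1579]
[480.7 167.5  34. ]
cap top (array([481.24099105, 167.78434463,  31.38892194]), [0.1, 0.1])
[-0.42008475  3.09545051  0.00657417]
```

View pics/w34.png

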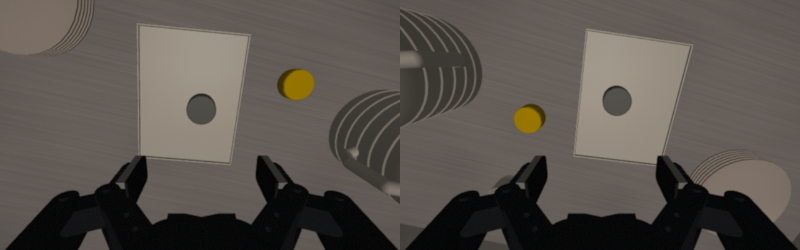

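The composite shows w3 on the left and w4 on the right: the cap lies alone in the tray at (322,176) and (347,162), with the yellow one outside it. From opposed views its top is at (481, 168, 31), against an expected 34. The choice stands. Turning makes the position drift, so I'll correct for that as I go down.

Emit:
arm_command(series=[{"tx":0.6,"ty":3.0,"tz":3,"turn":0},{"tx":0,"ty":0.15,"tz":4,"turn":-0.186},{"tx":0,"ty":0.15,"tz":4,"turn":-0.186},{"tx":0,"ty":0.15,"tz":2,"turn":-0.186},{"tx":0,"ty":0,"tz":0,"turn":0},{"tx":0,"ty":0,"tz":0,"turn":0}])

```text
time: 5.98
eef_pos: [483.3, 171.2, 109.1]
eef_rot: [-1.224, 2.868, -0.003]
wrist_force: [-0.5, 0.9, -0.1]
finger_gap: 85.7
```

```bash
python3 snap.py w5;cat > go.py <<'E'
# usage: go.py x y z -> remaining shift in tool axes (cm), yaw, q6
import sys
from h import *
from scipy.spatial.transform import Rotation as Rn
s=ctrl.sense(); R=Rn.from_rotvec(s["eef_rot"]).as_matrix(); t=np.array(list(map(float,sys.argv[1:4])))
print("t %.2f"%s["time"],"pos",np.round(s["eef_pos"],1),"tool shift cm",np.round(R.T@(t-s["eef_pos"])/10,2),"yaw %.3f"%np.arctan2(R[1,0],R[0,0]),"tilt",np.round(R[:2,2],3),"q1 %.3f q6 %.3f"%(s["joint_pos"][0],s["joint_pos"][5]),"F",np.round(s["wrist_force"],1),"T",np.round(s["wrist_torque"],2),"gap %.1f"%s["finger_gap"])
E
python3 go.py 481 168 7; python3 - <<'E'
from h import *
import pickle
i=cv2.imread("pics/w5.png"); c=pickle.load(open("pics/w5.pkl","rb")); q=proj(c,(481,168,34)); print(q)
g=i.max(2); m=((g>60)&(g<100)).astype(np.uint8); m=cv2.morphologyEx(m,cv2.MORPH_OPEN,np.ones((5,5)));N,l,st,cc=cv2.connectedComponentsWithStats(m)
k=min(range(1,N),key=lambda k:np.hypot(*(cc[k]-q))+(1e3 if st[k][4]<400 else 0)); print(cc[k].round(1),st[k],plane(c,*cc[k],33).round(1))
E
```

```text
6.025 [483.3 171.2 109.1] [ 2.900e-01 -1.990e-01  1.947e+00  1.000e-03  1.370e+00 -2.088e+00] camshift 0.05
t 6.03 pos [483.3 171.2 109.1] tool shift cm [ 0.6   0.05 10.2 ] yaw -2.334 tilt [0.022 0.008] q1 0.290 q6 -2.088 F [ 0.4  0.9 -0.6] T [-0.04 -0.05  0.05] gap 85.1
[322.34940704 200.74160172]
[321.7 200.2] [ 288  168   68   65 3490] [481.3 167.6  33. ]
```

Emit:
arm_command(series=[{"tx":0.6,"ty":0.05,"tz":1,"turn":0},{"tx":0,"ty":0,"tz":2,"turn":0},{"tx":0,"ty":0,"tz":2,"turn":0},{"tx":0,"ty":0,"tz":2,"turn":0},{"tx":0,"ty":0,"tz":1,"turn":0},{"tx":0,"ty":0,"tz":0,"turn":0}])

```text
time: 6.78
eef_pos: [480.2, 167.2, 24.1]
eef_rot: [-1.212, 2.872, -0.003]
wrist_force: [-0.0, -0.5, 0.3]
finger_gap: 85.4
```

```bash
python3 go.py 481.2 167.8 7
```

```text
t 6.78 pos [480.2 167.2  24.1] tool shift cm [-0.08 -0.01  1.72] yaw -2.343 tilt [0.023 0.008] q1 0.284 q6 -2.086 F [-0.  -0.5  0.3] T [-0.02  0.03  0.07] gap 85.4
```

Emit:
arm_command(series=[{"tx":-0.08,"ty":0,"tz":0.9,"turn":0},{"tx":0,"ty":0,"tz":0.75,"turn":0},{"tx":0,"ty":0,"tz":0,"turn":0}])

```text
time: 7.15
eef_pos: [481.8, 168.1, 7.5]
eef_rot: [-1.211, 2.871, -0.003]
wrist_force: [0.1, -0.8, 0.1]
finger_gap: 85.4
```

Emit:
arm_command(jaw=0, series=[{"tx":0,"ty":0,"tz":0,"turn":0},{"tx":0,"ty":0,"tz":0,"turn":0},{"tx":0,"ty":0,"tz":0,"turn":0},{"tx":0,"ty":0,"tz":0,"turn":0},{"tx":0,"ty":0,"tz":0,"turn":0},{"tx":0,"ty":0,"tz":0,"turn":0}])

```text
time: 7.9
eef_pos: [482.3, 168.2, 8.8]
eef_rot: [-1.21, 2.869, -0.003]
wrist_force: [-0.0, 0.5, -0.8]
finger_gap: 54.0
```

```bash
python3 go.py 481.2 167.8 200
```

```text
t 7.90 pos [482.3 168.2   8.8] tool shift cm [ -0.36  -0.19 -19.12] yaw -2.343 tilt [0.026 0.009] q1 0.285 q6 -2.085 F [-0.   0.5 -0.8] T [-0.    0.05  0.04] gap 54.0
```

Emit:
arm_command(series=[{"tx":0,"ty":0,"tz":-2,"turn":0},{"tx":0,"ty":0,"tz":-5.2,"turn":0},{"tx":0,"ty":0,"tz":-6.2,"turn":0},{"tx":0,"ty":0,"tz":-6.2,"turn":0},{"tx":0,"ty":0,"tz":-6.2,"turn":0},{"tx":0,"ty":0,"tz":-6.2,"turn":0}])

```text
time: 8.65
eef_pos: [472.0, 164.9, 329.8]
eef_rot: [-1.214, 2.878, -0.002]
wrist_force: [1.7, 0.1, -0.8]
finger_gap: 53.9
```

Emit:
arm_command(series=[{"tx":2.3,"ty":-3.8,"tz":0,"turn":0},{"tx":2.3,"ty":-3.8,"tz":0,"turn":0},{"tx":2.3,"ty":-3.8,"tz":0,"turn":0},{"tx":2.3,"ty":-3.8,"tz":0,"turn":0},{"tx":2.3,"ty":-3.8,"tz":0,"turn":0},{"tx":2.3,"ty":-3.8,"tz":0,"turn":0},{"tx":2.3,"ty":-3.8,"tz":0,"turn":0},{"tx":0,"ty":0,"tz":0,"turn":0},{"tx":0,"ty":0,"tz":0,"turn":0}])

```text
time: 9.78
eef_pos: [552.9, -145.1, 334.8]
eef_rot: [-1.213, 2.869, -0.003]
wrist_force: [-0.5, -0.2, -1.0]
finger_gap: 53.9
```

```bash
python3 snap.py w6; python3 go.py 512 -180 340
```

```text
9.825 [ 552.9 -144.9  334.7] [-0.309 -0.132  1.522  0.016  1.729 -2.678] camshift 0.18
t 9.82 pos [ 552.9 -144.9  334.7] tool shift cm [ 5.36  0.49 -0.66] yaw -2.341 tilt [0.025 0.008] q1 -0.309 q6 -2.678 F [-0.8 -0.6 -0.8] T [0.01 0.01 0.04] gap 53.7
```

View pics/w6.png

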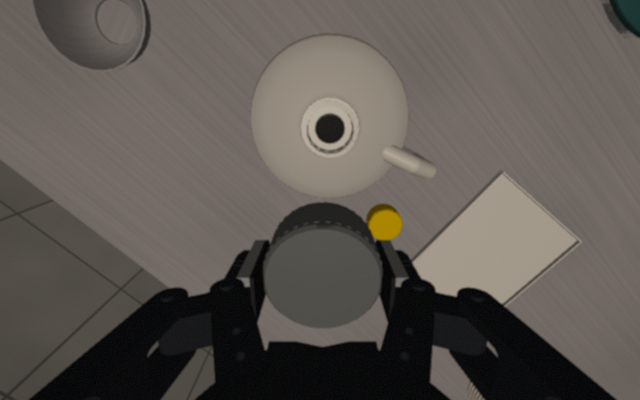

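w6: the cap is held in the jaws, its top centred at (323,276). The mouth opening is at (330,128), nearly straight below the camera, and the handle end is at (435,172). I'll take a second viewpoint for triangulation.

Emit:
arm_command(series=[{"tx":-1.5,"ty":4.5,"tz":0,"turn":0},{"tx":0,"ty":0,"tz":0,"turn":0},{"tx":0,"ty":0,"tz":0,"turn":0}])

```text
time: 10.2
eef_pos: [530.3, -99.6, 334.9]
eef_rot: [-1.218, 2.866, -0.004]
wrist_force: [0.7, 0.1, -0.7]
finger_gap: 53.6
```

```bash
python3 snap.py w7; python3 - <<'E'
from h import *
import pickle
holes=[];rings=[]
V={n:(cv2.imread(f"pics/{n}.png"),pickle.load(open(f"pics/{n}.pkl","rb"))) for n in("w6","w7")}
for n,(i,c) in V.items():
    q=proj(c,(512,-180,235)); g=i.max(2)
    for thr,op in((60,0),(80,0),(110,0)):
        m=(g<thr).astype(np.uint8); N,l,st,cc=cv2.connectedComponentsWithStats(m)
        k=min([k for k in range(1,N) if st[k][4]>150],key=lambda k:np.hypot(*(cc[k]-q))); print(n,thr,q.round(0),cc[k].round(1),st[k])
        if thr==80: holes.append(ray(c,*cc[k])); h=cc[k]
    # white rim ring / outer thread: bright
    u,v=map(int,h.round()); print("row",g[v,u-36:u+37:2].tolist()); print("col",g[v-36:v+37:2,u].tolist())
print("hole",tri(holes))
z=240; print([plane(c,*x,z).round(1) for (i,c),x in zip(V.values(),[(330,128),(0,0)])][:1])
E
python3 go.py 512 -180 340
```

```text
10.25 [530.3 -99.7 335. ] [-0.241 -0.203  1.584  0.015  1.736 -2.612] camshift 0.15
w6 60 [330. 131.] [329.5 128.2] [316 115  28  28 603]
w6 80 [330. 131.] [329.5 128.2] [316 114  28  29 634]
w6 110 [330. 131.] [329.4 128. ] [315 114  30  29 680]
row [154, 153, 150, 151, 178, 181, 159, 151, 181, 183, 155, 48, 31, 31, 31, 30, 30, 30, 29, 28, 31, 29, 28, 28, 29, 104, 178, 180, 177, 123, 168, 173, 164, 146, 149, 149, 149]
col [152, 150, 143, 169, 172, 175, 175, 178, 180, 182, 164, 77, 35, 29, 31, 28, 29, 30, 29, 27, 30, 31, 31, 30, 29, 55, 163, 179, 175, 114, 96, 161, 177, 151, 150, 151, 150]
w7 60 [269. 109.] [271.1 107.1] [258  93  27  29 604]
w7 80 [269. 109.] [271.8 107. ] [258  92  29  31 678]
w7 110 [269. 109.] [271.9 106.9] [258  92  29  31 721]
row [152, 152, 152, 158, 169, 90, 80, 91, 171, 178, 157, 52, 25, 23, 29, 27, 26, 27, 28, 29, 30, 29, 30, 33, 58, 76, 164, 181, 180, 178, 176, 166, 178, 162, 142, 145, 147]
col [150, 146, 148, 165, 179, 179, 167, 179, 180, 180, 145, 37, 26, 28, 30, 29, 27, 29, 28, 28, 30, 28, 28, 28, 25, 33, 131, 180, 179, 163, 114, 165, 170, 155, 148, 150, 150]
hole (array([ 511.51859026, -180.70676383,  220.54366789]), [0.0, 0.0])
[array([ 510. , -182.1,  240. ])]
t 10.25 pos [530.3 -99.7 335. ] tool shift cm [ 7.03 -4.26 -0.62] yaw -2.338 tilt [0.026 0.009] q1 -0.241 q6 -2.612 F [ 0.5 -0.5 -1.7] T [ 0.02  0.06 -0.03] gap 54.1
```

```bash
python3 - <<'E'
from h import *
import pickle
from scipy.spatial.transform import Rotation as Rn
V={n:(cv2.imread(f"pics/{n}.png"),pickle.load(open(f"pics/{n}.pkl","rb"))) for n in("w6","w7")}
H={"w6":(329.5,128.2),"w7":(271.8,107)}
P={"w6":(552.9,-145,334.75),"w7":(530.3,-99.65,334.95)}; R=Rn.from_rotvec(ctrl.sense()["eef_rot"]).as_matrix()
rs=[];ct=[]
for n,(i,c) in V.items():
    g=cv2.GaussianBlur(i.max(2),(3,3),0); u,v=H[n]; pts=[]
    for a in np.arange(0,2*np.pi,.05):
        r=np.arange(22,36,.25); x=cv2.remap(g.astype(np.float32),(u+r*np.cos(a))[None].astype(np.float32),(v+r*np.sin(a))[None].astype(np.float32),1)[0]
        b=np.where(x>159)[0]
        if len(b): pts.append((u+r[b[-1]]*np.cos(a),v+r[b[-1]]*np.sin(a)))
    e=cv2.fitEllipseAMS(np.float32(pts)); print(n,"bead",np.round(e[0],1),np.round(e[1],1)); rs.append(ray(c,*e[0]))
    m=((g>60)&(g<100)).astype(np.uint8); m=cv2.morphologyEx(m,cv2.MORPH_OPEN,np.ones((7,7)));N,l,st,cc=cv2.connectedComponentsWithStats(m)
    p=np.array(P[n])-R[:,2]*25.2; q=proj(c,p); k=l[int(q[1]),int(q[0])]
    o,d=ray(c,*cc[k]); nrm=R[:,2]; x=o+d*((p-o)@nrm)/(d@nrm); print("captop",cc[k].round(1),st[k],"pred",q.round(1),"cap centre minus TCP axis, tool axes mm",(R.T@(x-p)).round(1))
print("bead",tri(rs))
E
```

```text
w6 bead [329.3 127.3] [57.3 60.2]
captop [322.1 276.9] [ 265  227  116  101 9523] pred [322.5 280.5] cap centre minus TCP axis, tool axes mm [ 1.9 -0.2 -0. ]
w7 bead [271.8 106. ] [59.2 62.4]
captop [322.1 277. ] [ 265  227  116  102 9535] pred [322.1 280.7] cap centre minus TCP axis, tool axes mm [ 1.9 -0.   0. ]
bead (array([ 511.15093701, -181.309691  ,  219.53141911]), [0.1, 0.1])
```

Emit:
arm_command(series=[{"tx":3.5,"ty":-2.14,"tz":0,"turn":0},{"tx":3.5,"ty":-2.14,"tz":0,"turn":0},{"tx":0,"ty":0,"tz":2,"turn":0},{"tx":0,"ty":0,"tz":2,"turn":0},{"tx":0,"ty":0,"tz":2,"turn":0},{"tx":0,"ty":0,"tz":0,"turn":0},{"tx":0,"ty":0,"tz":0,"turn":0}])

```text
time: 11.12
eef_pos: [514.7, -180.2, 269.3]
eef_rot: [-1.221, 2.866, -0.001]
wrist_force: [-1.1, 0.7, -0.1]
finger_gap: 54.1
```

```bash
python3 go.py 512.3 -179.9 240
```

```text
t 11.12 pos [ 514.7 -180.2  269.3] tool shift cm [0.22 0.23 2.93] yaw -2.336 tilt [0.025 0.01 ] q1 -0.393 q6 -2.768 F [-1.1  0.7 -0.1] T [-0.03  0.06  0.02] gap 54.1
```

Emit:
arm_command(series=[{"tx":0.2,"ty":0.2,"tz":1.2,"turn":0},{"tx":0.02,"ty":0,"tz":1.0,"turn":0},{"tx":0,"ty":0,"tz":0.5,"turn":0},{"tx":0,"ty":0,"tz":0.3,"turn":0},{"tx":0,"ty":0,"tz":0,"turn":0}])

```text
time: 11.75
eef_pos: [512.7, -179.8, 238.2]
eef_rot: [-1.222, 2.864, -0.003]
wrist_force: [-0.4, -0.1, -0.6]
finger_gap: 53.6
```

```bash
python3 go.py 512.3 -179.9 232; python3 - <<'E'
from h import *
I=[]
for n,p in(("side",(512,-180,235)),("scene",(512,-180,235))):
    i=ctrl.grab_frame(n)[:,:,::-1]; u,v=proj(cam(n),p).astype(int); I.append(cv2.resize(i[v-30:v+30,u-33:u+33],(396,360),interpolation=cv2.INTER_CUBIC)); print(n,u,v)
cv2.imwrite("pics/c8.png",np.hstack(I))
E
```

```text
t 11.75 pos [ 512.7 -179.8  238.2] tool shift cm [0.05 0.03 0.62] yaw -2.335 tilt [0.026 0.009] q1 -0.394 q6 -2.771 F [-0.4 -0.1 -0.6] T [-0.02  0.01  0.02] gap 53.6
side 381 156
scene 253 146
```

View pics/c8.png

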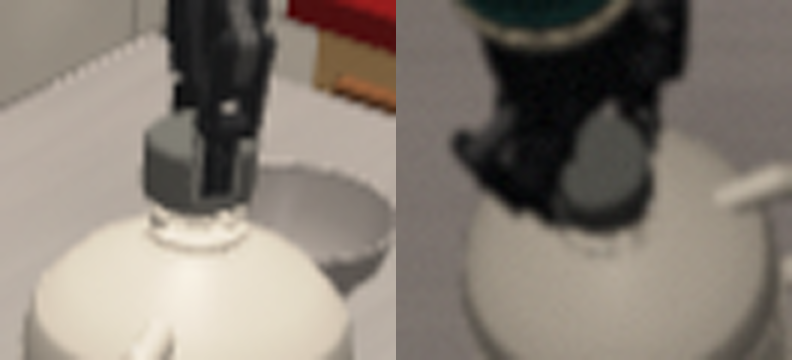

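The crops show the cap level and centred over the neck, its lower edge just covering the rim and the thread visible below it (side (381,160)). I'll lower it gently until it touches.

Emit:
arm_command(series=[{"tx":0.03,"ty":0.02,"tz":0.3,"turn":0},{"tx":0,"ty":0,"tz":0.2,"turn":0},{"tx":0,"ty":0,"tz":0.2,"turn":0},{"tx":0,"ty":0,"tz":0,"turn":0}])

```text
time: 12.35
eef_pos: [513.0, -180.0, 234.0]
eef_rot: [-1.221, 2.862, -0.007]
wrist_force: [0.2, -0.3, -1.0]
finger_gap: 53.4
```

```bash
python3 go.py 512.3 -179.9 231
```

```text
t 12.35 pos [ 513. -180.  234.] tool shift cm [0.05 0.06 0.3 ] yaw -2.335 tilt [0.03  0.008] q1 -0.394 q6 -2.771 F [ 0.2 -0.3 -1. ] T [-0.02  0.01 -0.01] gap 53.4
```

Emit:
arm_command(series=[{"tx":0.04,"ty":0.05,"tz":0.25,"turn":0},{"tx":0,"ty":0,"tz":0.25,"turn":0},{"tx":0,"ty":0,"tz":0.2,"turn":0}])

```text
time: 12.72
eef_pos: [513.4, -180.1, 233.5]
eef_rot: [-1.219, 2.856, -0.015]
wrist_force: [-8.0, 1.5, 16.8]
finger_gap: 53.6
```

```bash
python3 go.py 512.3 -179.9 231
```

```text
t 12.72 pos [ 513.4 -180.1  233.5] tool shift cm [0.08 0.1  0.25] yaw -2.335 tilt [0.037 0.005] q1 -0.394 q6 -2.772 F [-8.   1.5 16.8] T [0.43 1.16 0.04] gap 53.6
```

Contact came at about 227.5 mm cap height, near the thread starts. I'll start turning clockwise with light pressure.

Emit:
arm_command(series=[{"tx":0.05,"ty":0.05,"tz":0,"turn":0.1},{"tx":0,"ty":0,"tz":0.1,"turn":0.15},{"tx":0,"ty":0,"tz":0.1,"turn":0.15},{"tx":0,"ty":0,"tz":0.1,"turn":0.15}])

```text
time: 13.22
eef_pos: [513.9, -180.6, 232.8]
eef_rot: [-0.372, 3.077, -0.004]
wrist_force: [1.8, -1.8, 7.9]
finger_gap: 53.7
```

```bash
python3 go.py 512.3 -179.9 231
```

```text
t 13.22 pos [ 513.9 -180.6  232.8] tool shift cm [0.15 0.11 0.17] yaw -2.901 tilt [0.042 0.003] q1 -0.395 q6 -2.206 F [ 1.8 -1.8  7.9] T [-0.4  -0.37  0.05] gap 53.7
```

Emit:
arm_command(series=[{"tx":0.08,"ty":0.03,"tz":0.08,"turn":0.18},{"tx":0,"ty":0,"tz":0.1,"turn":0.18},{"tx":0,"ty":0,"tz":0.1,"turn":0.18},{"tx":0,"ty":0,"tz":0.1,"turn":0.18}])

```text
time: 13.72
eef_pos: [514.3, -181.8, 231.7]
eef_rot: [0.771, 2.998, 0.016]
wrist_force: [-3.9, -0.8, 7.0]
finger_gap: 53.8
```

```bash
python3 go.py 512.8 -180.9 230
```

```text
t 13.72 pos [ 514.3 -181.8  231.7] tool shift cm [0.18 0.   0.16] yaw 2.638 tilt [ 0.047 -0.001] q1 -0.396 q6 -1.463 F [-3.9 -0.8  7. ] T [-0.21  0.83  0.11] gap 53.8
```

Emit:
arm_command(series=[{"tx":0.12,"ty":0,"tz":0.1,"turn":0.18},{"tx":0.03,"ty":0,"tz":0.1,"turn":0.18},{"tx":0.03,"ty":0,"tz":0.1,"turn":0.18},{"tx":0.02,"ty":-0.02,"tz":0.1,"turn":0.18},{"tx":0.02,"ty":-0.02,"tz":0.1,"turn":0.18}])

```text
time: 14.35
eef_pos: [512.6, -181.6, 230.3]
eef_rot: [2.037, 2.336, 0.046]
wrist_force: [-4.5, 0.2, 7.4]
finger_gap: 54.0
```

```bash
python3 go.py 512.3 -181.9 228
```

```text
t 14.35 pos [ 512.6 -181.6  230.3] tool shift cm [-0.02 -0.05  0.22] yaw 1.707 tilt [ 0.051 -0.005] q1 -0.395 q6 -0.532 F [-4.5  0.2  7.4] T [0.17 0.84 0.1 ] gap 54.0
```

Emit:
arm_command(series=[{"tx":0,"ty":-0.02,"tz":0.12,"turn":0.185},{"tx":0,"ty":-0.03,"tz":0.12,"turn":0.185},{"tx":0,"ty":-0.03,"tz":0.12,"turn":0.185},{"tx":0,"ty":-0.03,"tz":0.12,"turn":0.185},{"tx":-0.02,"ty":-0.03,"tz":0.12,"turn":0.185}])

```text
time: 14.98
eef_pos: [511.7, -180.8, 228.2]
eef_rot: [2.887, 1.17, 0.076]
wrist_force: [-1.9, 3.0, 8.5]
finger_gap: 53.8
```

```bash
python3 go.py 511.3 -182.4 227
```

```text
t 14.97 pos [ 511.7 -180.8  228.2] tool shift cm [-0.14  0.08  0.12] yaw 0.771 tilt [ 0.054 -0.005] q1 -0.395 q6 0.405 F [-1.9  3.   8.5] T [0.64 0.21 0.2 ] gap 53.8
```

Emit:
arm_command(series=[{"tx":-0.03,"ty":0,"tz":0.12,"turn":0.185},{"tx":-0.03,"ty":0,"tz":0.12,"turn":0.185},{"tx":-0.02,"ty":0,"tz":0.12,"turn":0.185},{"tx":-0.02,"ty":0,"tz":0.12,"turn":0.185},{"tx":-0.02,"ty":0,"tz":0.12,"turn":0.185}])

```text
time: 15.6
eef_pos: [513.1, -180.5, 226.6]
eef_rot: [3.129, -0.262, 0.1]
wrist_force: [0.7, -0.4, 8.7]
finger_gap: 53.8
```

```bash
python3 go.py 510.5 -182 226
```

```text
t 15.60 pos [ 513.1 -180.5  226.6] tool shift cm [-0.23  0.19  0.04] yaw -0.167 tilt [ 0.063 -0.005] q1 -0.396 q6 1.342 F [ 0.7 -0.4  8.7] T [-0.2   0.01  0.09] gap 53.8
```

Emit:
arm_command(series=[{"tx":-0.03,"ty":0.02,"tz":0.1,"turn":0.185},{"tx":-0.03,"ty":0.02,"tz":0.1,"turn":0.185},{"tx":-0.02,"ty":0.02,"tz":0.1,"turn":0.185},{"tx":0,"ty":0.02,"tz":0.1,"turn":0.185}])

```text
time: 16.1
eef_pos: [513.4, -181.4, 225.5]
eef_rot: [-2.794, 1.38, -0.101]
wrist_force: [-0.7, -0.9, 6.6]
finger_gap: 53.7
```

```bash
python3 go.py 510.5 -182 226
```

```text
t 16.10 pos [ 513.4 -181.4  225.5] tool shift cm [-0.13  0.26 -0.07] yaw -0.919 tilt [ 0.069 -0.008] q1 -0.397 q6 2.091 F [-0.7 -0.9  6.6] T [-0.13  0.22  0.06] gap 53.7
```

Torque is low and the thread is sinking as expected (cap about 219.7), but the last joint nears its range and tool tilt has crept to 4°. I'll release, rise, unwind and see what restores the tilt.

Emit:
arm_command(jaw=8.5, series=[{"tx":0,"ty":0,"tz":0,"turn":0},{"tx":0,"ty":0,"tz":0,"turn":0},{"tx":0,"ty":0,"tz":0,"turn":0},{"tx":0,"ty":0,"tz":0,"turn":0}])

```text
time: 16.6
eef_pos: [513.2, -181.4, 224.7]
eef_rot: [-2.801, 1.368, -0.1]
wrist_force: [-0.1, 0.4, -0.4]
finger_gap: 85.1
```

```bash
python3 go.py 512 -181 225
```

```text
t 16.60 pos [ 513.2 -181.4  224.7] tool shift cm [-0.1   0.07 -0.04] yaw -0.910 tilt [ 0.068 -0.007] q1 -0.397 q6 2.082 F [-0.1  0.4 -0.4] T [ 0.01  0.02 -0.01] gap 85.1
```

Emit:
arm_command(series=[{"tx":0,"ty":0,"tz":-2,"turn":0},{"tx":0,"ty":0,"tz":-3,"turn":0},{"tx":0,"ty":0,"tz":-4,"turn":0},{"tx":0,"ty":0,"tz":0,"turn":0}])

```text
time: 17.1
eef_pos: [506.6, -180.6, 321.9]
eef_rot: [-2.802, 1.364, -0.103]
wrist_force: [0.4, 0.7, 0.3]
finger_gap: 84.9
```

```bash
python3 go.py 512 -181 225
```

```text
t 17.10 pos [ 506.6 -180.6  321.9] tool shift cm [-0.11  0.08  9.7 ] yaw -0.907 tilt [ 0.07  -0.008] q1 -0.401 q6 2.079 F [0.4 0.7 0.3] T [-0.04  0.04  0.  ] gap 84.9
```

Emit:
arm_command(series=[{"tx":0,"ty":0,"tz":-5,"turn":-0.18},{"tx":0,"ty":0,"tz":-5,"turn":-0.18},{"tx":0,"ty":0,"tz":0,"turn":-0.18},{"tx":0,"ty":0,"tz":0,"turn":-0.18}])

```text
time: 17.6
eef_pos: [498.5, -179.5, 427.2]
eef_rot: [3.126, -0.256, 0.112]
wrist_force: [-0.5, 0.7, -0.3]
finger_gap: 85.1
```

```bash
python3 go.py 512 -181 225; python3 -c "
from h import *
s=ctrl.sense();print(s['joint_pos'],s['joint_efforts'])"
```

```text
t 17.60 pos [ 498.5 -179.5  427.2] tool shift cm [-9.000e-02 -1.000e-02  2.026e+01] yaw -0.164 tilt [ 0.071 -0.009] q1 -0.405 q6 1.336 F [-0.5  0.7 -0.3] T [-0.03  0.05 -0.03] gap 85.1
[-0.40460935 -0.22555654  1.45577134  0.02070059  1.84276034  1.3359474 ] [ 1.16543091e-02 -4.48542166e+01 -6.40094948e+01  9.37035098e-02
 -3.13070873e-01  3.96742120e+00]
```

Emit:
arm_command(series=[{"tx":6,"ty":0,"tz":0,"turn":0},{"tx":6,"ty":0,"tz":0,"turn":0},{"tx":0,"ty":0,"tz":0,"turn":0}])

```text
time: 17.98
eef_pos: [619.1, -199.1, 437.7]
eef_rot: [3.126, -0.249, 0.114]
wrist_force: [-0.5, -0.2, 0.1]
finger_gap: 85.0
```

```bash
python3 go.py 512 -181 280
```

```text
t 17.98 pos [ 619.1 -199.1  437.7] tool shift cm [-11.98  -0.06  14.94] yaw -0.159 tilt [ 0.072 -0.009] q1 -0.358 q6 1.377 F [-0.5 -0.2  0.1] T [-0.01  0.07 -0.01] gap 85.0
```

Emit:
arm_command(series=[{"tx":-6,"ty":0,"tz":0,"turn":0},{"tx":-6,"ty":0,"tz":0,"turn":0},{"tx":0,"ty":0,"tz":0,"turn":0}])

```text
time: 18.35
eef_pos: [497.5, -179.4, 427.8]
eef_rot: [3.127, -0.247, 0.11]
wrist_force: [-0.4, -0.2, 1.0]
finger_gap: 85.3
```

```bash
python3 go.py 512 -181 280
```

```text
t 18.35 pos [ 497.5 -179.4  427.8] tool shift cm [ 0.43 -0.04 14.84] yaw -0.158 tilt [ 0.069 -0.009] q1 -0.405 q6 1.330 F [-0.4 -0.2  1. ] T [-0.02 -0.02  0.  ] gap 85.3
```

Emit:
arm_command(series=[{"tx":0,"ty":0,"tz":6,"turn":0},{"tx":0,"ty":0,"tz":6,"turn":0},{"tx":0,"ty":0,"tz":0,"turn":0}])

```text
time: 18.73
eef_pos: [505.1, -180.4, 308.5]
eef_rot: [3.125, -0.247, 0.117]
wrist_force: [-0.8, 0.3, 0.3]
finger_gap: 84.7
```

```bash
python3 go.py 512 -181 280
```

```text
t 18.73 pos [ 505.1 -180.4  308.5] tool shift cm [ 0.48 -0.04  2.89] yaw -0.158 tilt [ 0.074 -0.011] q1 -0.401 q6 1.330 F [-0.8  0.3  0.3] T [-0.04  0.05 -0.01] gap 84.7
```

Free moves don't change the tilt; it came from pressing sideways in contact. I'll turn so the jaws lie across the tilt, regrip, and take it out by pushing the other way.

Emit:
arm_command(series=[{"tx":0.2,"ty":0,"tz":1,"turn":-0.18},{"tx":0,"ty":0,"tz":1,"turn":-0.18},{"tx":0,"ty":0,"tz":0,"turn":0}])

```text
time: 19.1
eef_pos: [509.9, -181.4, 297.8]
eef_rot: [3.1, 0.328, 0.123]
wrist_force: [0.2, -0.1, 0.3]
finger_gap: 84.9
```

```bash
python3 go.py 513 -181 225; python3 snap.py w9;python3 - <<'E'
from h import *
I=[]
a=cv2.imread("pics/w9.png"); I.append(cv2.resize(a,(528,330)))
for n,p in(("side",(512,-180,235)),):
    i=ctrl.grab_frame(n)[:,:,::-1]; u,v=proj(cam(n),p).astype(int); I.append(cv2.resize(i[v-30:v+30,u-22:u+22],(242,330),interpolation=cv2.INTER_CUBIC)); print(n,u,v)
cv2.imwrite("pics/c9.png",np.hstack(I))
E
```

```text
t 19.10 pos [ 509.9 -181.4  297.8] tool shift cm [-0.24 -0.2   7.28] yaw 0.212 tilt [ 0.081 -0.013] q1 -0.399 q6 0.962 F [ 0.2 -0.1  0.3] T [ 0.03  0.04 -0.02] gap 84.9
19.15 [ 510.  -181.5  298.4] [-0.399 -0.239  1.674  0.019  1.625  0.965] camshift 0.67
side 381 156
```

View pics/c9.png

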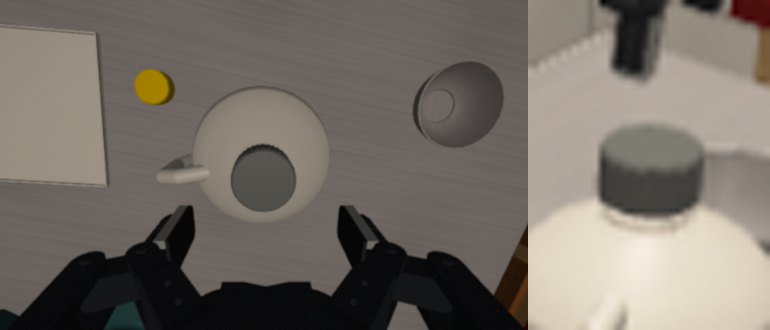

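The picture shows the cap sitting level on the neck at (263,178) of the composite, low over the bead. The tray is empty and the yellow cap and bowl have not moved. I'll regrip.

Emit:
arm_command(series=[{"tx":-0.2,"ty":-0.2,"tz":3,"turn":0},{"tx":0,"ty":0,"tz":3,"turn":0},{"tx":0,"ty":0,"tz":0.8,"turn":0},{"tx":0,"ty":0,"tz":0,"turn":0}])

```text
time: 19.7
eef_pos: [514.7, -181.5, 235.2]
eef_rot: [3.099, 0.303, 0.134]
wrist_force: [0.7, -0.4, -0.2]
finger_gap: 85.2
```

```bash
python3 go.py 513 -181 225
```

```text
t 19.70 pos [ 514.7 -181.5  235.2] tool shift cm [-0.24 -0.12  1.  ] yaw 0.196 tilt [ 0.088 -0.016] q1 -0.396 q6 0.980 F [ 0.7 -0.4 -0.2] T [-0.    0.06  0.03] gap 85.2
```

Emit:
arm_command(series=[{"tx":-0.2,"ty":-0.05,"tz":0.7,"turn":0},{"tx":0,"ty":0,"tz":0.4,"turn":0}])

```text
time: 19.95
eef_pos: [514.1, -181.9, 226.1]
eef_rot: [3.098, 0.301, 0.138]
wrist_force: [-0.3, -0.4, 0.6]
finger_gap: 84.7
```

Emit:
arm_command(jaw=0, series=[{"tx":0,"ty":0,"tz":0,"turn":0},{"tx":0,"ty":0,"tz":0,"turn":0},{"tx":0,"ty":0,"tz":0,"turn":0},{"tx":0,"ty":0,"tz":0,"turn":0},{"tx":0,"ty":0,"tz":0,"turn":0}])

```text
time: 20.58
eef_pos: [514.4, -181.6, 227.1]
eef_rot: [3.098, 0.3, 0.14]
wrist_force: [0.1, 0.5, -0.2]
finger_gap: 54.0
```

```bash
python3 go.py 513 -181 225
```

```text
t 20.57 pos [ 514.4 -181.6  227.1] tool shift cm [-0.14 -0.09  0.2 ] yaw 0.195 tilt [ 0.092 -0.017] q1 -0.397 q6 0.980 F [ 0.1  0.5 -0.2] T [0.19 0.03 0.05] gap 54.0
```

Emit:
arm_command(series=[{"tx":0.25,"ty":0,"tz":0,"turn":0},{"tx":0.25,"ty":0,"tz":0,"turn":0},{"tx":0.25,"ty":0,"tz":0,"turn":0}])

```text
time: 20.95
eef_pos: [515.8, -181.1, 226.8]
eef_rot: [3.1, 0.298, 0.114]
wrist_force: [-29.6, -1.5, 7.0]
finger_gap: 54.3
```

```bash
python3 go.py 513 -181 225
```

```text
t 20.95 pos [ 515.8 -181.1  226.8] tool shift cm [-0.29 -0.07  0.16] yaw 0.193 tilt [ 0.075 -0.018] q1 -0.390 q6 0.988 F [-29.6  -1.5   7. ] T [-0.27  4.83  0.16] gap 54.3
```

Pushing outward while gripping takes the tilt out (0.092 to 0.075, at 30 N). I'll continue a bit more gently.

Emit:
arm_command(series=[{"tx":0.2,"ty":0,"tz":0,"turn":0},{"tx":0.2,"ty":0,"tz":0,"turn":0},{"tx":0.2,"ty":0,"tz":0,"turn":0},{"tx":0.2,"ty":0,"tz":0,"turn":0},{"tx":0.2,"ty":0,"tz":0,"turn":0}])

```text
time: 21.58
eef_pos: [515.7, -181.1, 226.5]
eef_rot: [3.102, 0.294, 0.07]
wrist_force: [-25.3, 0.7, 7.4]
finger_gap: 53.9
```

```bash
python3 go.py 513 -181 225
```

```text
t 21.57 pos [ 515.7 -181.1  226.5] tool shift cm [-0.27 -0.06  0.14] yaw 0.190 tilt [ 0.047 -0.021] q1 -0.384 q6 0.998 F [-25.3   0.7   7.4] T [-0.15  3.99  0.3 ] gap 53.9
```

Emit:
arm_command(series=[{"tx":0.2,"ty":0.1,"tz":0,"turn":0},{"tx":0.2,"ty":0.1,"tz":0,"turn":0},{"tx":0.2,"ty":0.1,"tz":0,"turn":0},{"tx":0.2,"ty":0.1,"tz":0,"turn":0},{"tx":0.2,"ty":0.1,"tz":0,"turn":0},{"tx":0.2,"ty":0.1,"tz":0,"turn":0}])

```text
time: 22.32
eef_pos: [515.3, -181.3, 226.5]
eef_rot: [3.116, 0.295, 0.014]
wrist_force: [-28.9, 8.9, 9.7]
finger_gap: 53.9
```

```bash
python3 go.py 513 -181 225
```

```text
t 22.32 pos [ 515.3 -181.3  226.5] tool shift cm [-0.22 -0.07  0.15] yaw 0.189 tilt [ 0.01  -0.011] q1 -0.382 q6 1.000 F [-28.9   8.9   9.7] T [1.36 4.24 0.13] gap 53.9
```

Tilt is back to under 1°. Now I'll tighten in small steps, watching torque and turn.

Emit:
arm_command(series=[{"tx":0,"ty":0,"tz":0.05,"turn":0.1},{"tx":0,"ty":0.02,"tz":0.08,"turn":0.15},{"tx":0,"ty":0.02,"tz":0.08,"turn":0.15}])

```text
time: 22.7
eef_pos: [514.8, -181.4, 226.7]
eef_rot: [3.113, -0.345, 0.017]
wrist_force: [-8.4, -0.1, 6.5]
finger_gap: 53.9
```

```bash
python3 go.py 513 -181 225
```

```text
t 22.70 pos [ 514.8 -181.4  226.7] tool shift cm [-0.19 -0.    0.16] yaw -0.221 tilt [ 0.01  -0.011] q1 -0.382 q6 1.409 F [-8.4 -0.1  6.5] T [-0.16  1.43  0.28] gap 53.9
```

Emit:
arm_command(series=[{"tx":0,"ty":0,"tz":0.15,"turn":0.15},{"tx":0,"ty":0,"tz":0.15,"turn":0.15},{"tx":0,"ty":0.0,"tz":0.15,"turn":0.15}])

```text
time: 23.08
eef_pos: [513.4, -182.0, 226.3]
eef_rot: [2.949, -1.053, 0.02]
wrist_force: [-13.4, 5.5, 13.2]
finger_gap: 53.8
```

```bash
python3 go.py 513 -181 225
```

```text
t 23.07 pos [ 513.4 -182.   226.3] tool shift cm [-0.09 -0.05  0.13] yaw -0.686 tilt [ 0.008 -0.014] q1 -0.383 q6 1.874 F [-13.4   5.5  13.2] T [0.37 2.17 0.4 ] gap 53.8
```

Emit:
arm_command(series=[{"tx":-0.05,"ty":0.03,"tz":0.12,"turn":0.12},{"tx":-0.03,"ty":0,"tz":0.12,"turn":0.12},{"tx":-0.03,"ty":0.0,"tz":0.12,"turn":0.12}])

```text
time: 23.45
eef_pos: [512.0, -181.8, 226.5]
eef_rot: [2.705, -1.58, 0.026]
wrist_force: [-17.2, -2.0, 14.0]
finger_gap: 53.6
```

```bash
python3 go.py 513 -181 225
```

```text
t 23.45 pos [ 512.  -181.8  226.5] tool shift cm [-0.02 -0.12  0.15] yaw -1.057 tilt [ 0.01  -0.016] q1 -0.382 q6 2.246 F [-17.2  -2.   14. ] T [-0.73  3.38  0.7 ] gap 53.6
```

The cap is not sinking while the tool turns, so it may be slipping or already home. I'll measure the cap's height in the tool frame with the wrist camera, against w6 where the offset is known.

```bash
python3 snap.py w10; python3 - <<'E'
from h import *
import pickle
for n,eef in(("w6",334.75),("w7",334.95),("w10",226.5)):
    i=cv2.imread(f"pics/{n}.png"); g=cv2.GaussianBlur(i.max(2),(3,3),0)
    # compare in cap top region
    m=((g>58)&(g<102)).astype(np.uint8); m=cv2.morphologyEx(m,cv2.MORPH_OPEN,np.ones((7,7)));N,l,st,cc=cv2.connectedComponentsWithStats(m)
    k=l[277,322]; print(n,st[k],cc[k].round(1)); 
    cs,_=cv2.findContours((l==k).astype(np.uint8),0,1); e=cv2.fitEllipse(max(cs,key=len)); print(np.round(e[0],1),np.round(e[1],1)); print("row277",g[277,250:400:6].tolist(),"col322",g[200:345:5,322].tolist())
E
```

```text
23.5 [ 511.7 -181.8  226.5] [-0.382 -0.181  1.739 -0.012  1.569  2.253] camshift 0.72
w6 [ 264  226  117  103 9652] [322.1 276.7]
[322.1 276.7] [102.2 118.3]
row277 [30, 9, 21, 81, 82, 81, 81, 81, 81, 81, 81, 81, 81, 81, 82, 81, 82, 81, 82, 82, 81, 82, 29, 8, 27] col322 [114, 34, 34, 35, 35, 42, 81, 85, 84, 84, 83, 84, 83, 83, 82, 82, 82, 81, 82, 81, 80, 80, 80, 80, 79, 80, 115, 114, 116]
w7 [ 264  226  117  103 9659] [322.1 276.7]
[322.1 276.7] [102.3 118.2]
row277 [30, 8, 21, 82, 81, 82, 82, 81, 81, 81, 81, 81, 82, 81, 81, 81, 81, 81, 81, 82, 81, 81, 29, 8, 27] col322 [111, 34, 34, 35, 34, 42, 81, 85, 84, 85, 83, 83, 83, 82, 82, 82, 81, 81, 81, 81, 80, 80, 80, 80, 79, 80, 113, 111, 110]
w10 [ 265  219  115  106 9736] [322.1 271.9]
[322.1 271.9] [105.3 115.9]
row277 [31, 8, 11, 81, 82, 82, 83, 82, 82, 82, 82, 82, 82, 83, 82, 82, 82, 81, 81, 81, 81, 82, 10, 9, 29] col322 [139, 34, 35, 35, 64, 87, 87, 87, 86, 86, 85, 85, 84, 84, 83, 82, 82, 82, 81, 81, 81, 81, 80, 80, 80, 105, 114, 113, 115]
```

View pics/w10.png

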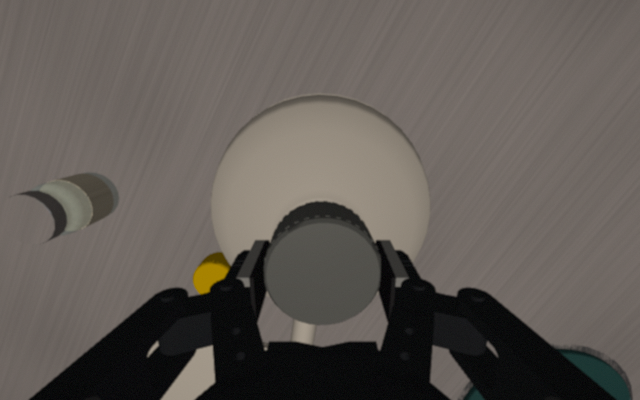

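The cap top now measures 2.4 mm farther from the camera than in w6, which puts the cap's origin at about 218.3, essentially bottomed on the rim. In the picture its top is centred at (322,272) and the pads hold both sides. I'll carry on in small steps to find the firm stop by torque.

Emit:
arm_command(series=[{"tx":0,"ty":0,"tz":0,"turn":0},{"tx":0,"ty":0,"tz":0.06,"turn":0.08}])

```text
time: 23.75
eef_pos: [511.4, -182.3, 226.6]
eef_rot: [2.631, -1.697, 0.026]
wrist_force: [-2.2, -9.0, 6.7]
finger_gap: 53.7
```

```bash
python3 go.py 512 -181 225
```

```text
t 23.75 pos [ 511.4 -182.3  226.6] tool shift cm [-0.1  -0.11  0.16] yaw -1.146 tilt [ 0.008 -0.018] q1 -0.382 q6 2.334 F [-2.2 -9.   6.7] T [-1.4   0.39  0.83] gap 53.7
```

Emit:
arm_command(series=[{"tx":0,"ty":0,"tz":0.06,"turn":0.08},{"tx":0,"ty":0,"tz":0.06,"turn":0.08}])

```text
time: 24.0
eef_pos: [511.5, -183.5, 226.6]
eef_rot: [2.483, -1.907, 0.031]
wrist_force: [-7.2, -7.5, 6.2]
finger_gap: 53.4
```

```bash
python3 go.py 512 -181 225
```

```text
t 24.00 pos [ 511.5 -183.5  226.6] tool shift cm [-0.24 -0.11  0.16] yaw -1.310 tilt [ 0.009 -0.021] q1 -0.383 q6 2.498 F [-7.2 -7.5  6.2] T [-1.27  1.3   1.46] gap 53.4
```

Emit:
arm_command(series=[{"tx":-0.03,"ty":0,"tz":0.05,"turn":0.04}])

```text
time: 24.12
eef_pos: [511.6, -183.9, 226.9]
eef_rot: [2.442, -1.958, 0.034]
wrist_force: [-3.1, -0.4, 7.3]
finger_gap: 53.6
```

```bash
python3 go.py 512 -181 225
```

```text
t 24.12 pos [ 511.6 -183.9  226.9] tool shift cm [-0.28 -0.1   0.18] yaw -1.351 tilt [ 0.01  -0.023] q1 -0.383 q6 2.539 F [-3.1 -0.4  7.3] T [-0.15  0.53  0.96] gap 53.6
```

Emit:
arm_command(series=[{"tx":0,"ty":0,"tz":0.03,"turn":0}])

```text
time: 24.25
eef_pos: [511.7, -184.1, 227.1]
eef_rot: [2.442, -1.958, 0.035]
wrist_force: [-2.3, 3.2, 4.9]
finger_gap: 53.6
```

```bash
python3 go.py 512 -181 225
```

```text
t 24.25 pos [ 511.7 -184.1  227.1] tool shift cm [-0.3 -0.1  0.2] yaw -1.352 tilt [ 0.01  -0.023] q1 -0.383 q6 2.540 F [-2.3  3.2  4.9] T [0.41 0.41 0.52] gap 53.6
```

Torque peaked near 1.5 N·m at cap height about 218, but the grip has walked 2 mm off-centre and may be creeping. I'll regrip centred, half a radian back, to test the stop cleanly.

Emit:
arm_command(jaw=8.5, series=[{"tx":0,"ty":0,"tz":0,"turn":0},{"tx":0,"ty":0,"tz":0,"turn":0},{"tx":0,"ty":0,"tz":0,"turn":0},{"tx":-0.25,"ty":-0.1,"tz":0.1,"turn":0},{"tx":0,"ty":0,"tz":0.08,"turn":-0.18},{"tx":0,"ty":0,"tz":0.08,"turn":-0.18},{"tx":0,"ty":0,"tz":0.08,"turn":-0.18}])

```text
time: 25.12
eef_pos: [512.4, -181.0, 222.6]
eef_rot: [2.88, -1.212, 0.028]
wrist_force: [-1.1, -0.5, -0.0]
finger_gap: 84.9
```

```bash
python3 go.py 511.6 -181.5 225.5
```

```text
t 25.12 pos [ 512.4 -181.   222.6] tool shift cm [-0.01  0.1  -0.28] yaw -0.796 tilt [ 0.01  -0.023] q1 -0.377 q6 1.990 F [-1.1 -0.5 -0. ] T [0.04 0.03 0.04] gap 84.9
```

Emit:
arm_command(series=[{"tx":0,"ty":0.1,"tz":0,"turn":0}])

```text
time: 25.25
eef_pos: [511.7, -181.5, 222.5]
eef_rot: [2.879, -1.212, 0.028]
wrist_force: [0.1, -0.6, -0.0]
finger_gap: 84.9
```

Emit:
arm_command(jaw=0, series=[{"tx":0,"ty":0,"tz":0,"turn":0},{"tx":0,"ty":0,"tz":0,"turn":0},{"tx":0,"ty":0,"tz":0,"turn":0},{"tx":0,"ty":0,"tz":0,"turn":0},{"tx":0,"ty":0,"tz":0,"turn":0}])

```text
time: 25.88
eef_pos: [511.1, -182.0, 223.2]
eef_rot: [2.871, -1.228, 0.028]
wrist_force: [-1.4, -1.2, 0.9]
finger_gap: 54.4
```

```bash
python3 go.py 511.6 -181.5 222; python3 snap.py w11; python3 - <<'E'
from h import *
i=cv2.imread("pics/w11.png"); g=cv2.GaussianBlur(i.max(2),(3,3),0)
m=((g>58)&(g<102)).astype(np.uint8); m=cv2.morphologyEx(m,cv2.MORPH_OPEN,np.ones((7,7)));N,l,st,cc=cv2.connectedComponentsWithStats(m)
k=l[270,322]; cs,_=cv2.findContours((l==k).astype(np.uint8),0,1); e=cv2.fitEllipse(max(cs,key=len)); print(st[k],np.round(e[0],1),np.round(e[1],1))
E
```

```text
t 25.88 pos [ 511.1 -182.   223.2] tool shift cm [-0.01 -0.07  0.12] yaw -0.808 tilt [ 0.009 -0.024] q1 -0.379 q6 2.000 F [-1.4 -1.2  0.9] T [0.04 0.22 0.38] gap 54.4
25.925 [ 511.2 -182.   223.2] [-0.379 -0.183  1.746 -0.019  1.561  2.   ] camshift 0.01
[ 263  224  118  105 9991] [321.8 276.2] [104.4 120.3]
```

Emit:
arm_command(series=[{"tx":0,"ty":0,"tz":0.02,"turn":0.08},{"tx":0,"ty":0,"tz":0.02,"turn":0.08}])

```text
time: 26.18
eef_pos: [510.7, -182.4, 223.5]
eef_rot: [2.761, -1.458, 0.03]
wrist_force: [11.6, -17.8, 1.9]
finger_gap: 53.7
```

```bash
python3 go.py 511.6 -181.5 222
```

```text
t 26.18 pos [ 510.7 -182.4  223.5] tool shift cm [-0.03 -0.12  0.14] yaw -0.972 tilt [ 0.008 -0.026] q1 -0.379 q6 2.164 F [ 11.6 -17.8   1.9] T [-2.49 -2.14  0.09] gap 53.7
```

Emit:
arm_command(series=[{"tx":0.1,"ty":0.02,"tz":0.05,"turn":0.08},{"tx":0.07,"ty":0.02,"tz":0.05,"turn":0.08}])

```text
time: 26.42
eef_pos: [511.6, -184.4, 223.7]
eef_rot: [2.632, -1.682, 0.035]
wrist_force: [0.9, -13.0, 7.2]
finger_gap: 53.9
```

```bash
python3 go.py 511.6 -181.5 222
```

```text
t 26.43 pos [ 511.6 -184.4  223.7] tool shift cm [-0.27 -0.12  0.16] yaw -1.137 tilt [ 0.01  -0.027] q1 -0.382 q6 2.327 F [  0.9 -13.    7.2] T [-1.9  -0.3   0.52] gap 53.9
```

Emit:
arm_command(series=[{"tx":0.04,"ty":0.02,"tz":0.05,"turn":0.08},{"tx":0.04,"ty":0.02,"tz":0.05,"turn":0.08}])

```text
time: 26.68
eef_pos: [512.0, -188.1, 224.1]
eef_rot: [2.482, -1.894, 0.047]
wrist_force: [-2.6, -15.5, 3.1]
finger_gap: 53.7
```

```bash
python3 go.py 511.6 -181.5 222
```

```text
t 26.68 pos [ 512.  -188.1  224.1] tool shift cm [-0.66 -0.13  0.19] yaw -1.304 tilt [ 0.012 -0.033] q1 -0.385 q6 2.490 F [ -2.6 -15.5   3.1] T [-2.25  0.09  1.09] gap 53.7
```

The tool is now rolling and slipping round a cap that no longer follows. The TCP walks along the pads, torque reaches 1.1–1.5 N·m and the cap is at about 218–219, so the cap is on its stop. I'll regrip centred without turning, then take out the tilt before backing off.

Emit:
arm_command(jaw=8.5, series=[{"tx":0,"ty":0,"tz":0,"turn":0},{"tx":0,"ty":0,"tz":0,"turn":0},{"tx":0,"ty":0,"tz":0,"turn":0},{"tx":-0.6,"ty":-0.1,"tz":0.15,"turn":0},{"tx":0,"ty":0,"tz":0,"turn":0}])

```text
time: 27.3
eef_pos: [511.5, -181.5, 222.0]
eef_rot: [2.482, -1.894, 0.046]
wrist_force: [-0.2, -0.1, -0.6]
finger_gap: 84.8
```

```bash
python3 go.py 511.8 -181.7 222; python3 snap.py w12; python3 - <<'E'
from h import *
import pickle
c=pickle.load(open("pics/w12.pkl","rb")); i=cv2.imread("pics/w12.png"); g=cv2.GaussianBlur(i.max(2),(3,3),0)
m=((g>58)&(g<102)).astype(np.uint8); m=cv2.morphologyEx(m,cv2.MORPH_OPEN,np.ones((7,7)));N,l,st,cc=cv2.connectedComponentsWithStats(m)
q=proj(c,(511.5,-181,249)).astype(int); k=l[q[1],q[0]]; cs,_=cv2.findContours((l==k).astype(np.uint8),0,1); e=cv2.fitEllipse(max(cs,key=len)); print(q,st[k],np.round(e[0],1),np.round(e[1],1),[plane(c,*e[0],z).round(1) for z in(249,252)])
f=c[0]; d=56*f/e[1][1]; o,dr=ray(c,*e[0]); print("z of top from size",(o+dr*d/(dr@c[3][:3,2])).round(1))
i=cv2.imread("pics/w9.png")
c=pickle.load(open("pics/w9.pkl","rb"));g=cv2.GaussianBlur(i.max(2),(3,3),0);m=((g>58)&(g<102)).astype(np.uint8); m=cv2.morphologyEx(m,cv2.MORPH_OPEN,np.ones((7,7)));N,l,st,cc=cv2.connectedComponentsWithStats(m)
q=proj(c,(511.5,-181,249)).astype(int);k=l[q[1],q[0]]; cs,_=cv2.findContours((l==k).astype(np.uint8),0,1); e=cv2.fitEllipse(max(cs,key=len)); d=56*f/e[1][1]; o,dr=ray(c,*e[0]);print(st[k],np.round(e[1],1)); print("w9 top",(o+dr*d/(dr@c[3][:3,2])).round(1))
E
```

```text
t 27.30 pos [ 511.5 -181.5  222. ] tool shift cm [ 0.03 -0.02  0.  ] yaw -1.304 tilt [ 0.012 -0.033] q1 -0.374 q6 2.501 F [-0.2 -0.1 -0.6] T [-0.03  0.05  0.01] gap 84.8
27.35 [ 511.6 -181.7  222.1] [-0.374 -0.186  1.751 -0.026  1.553  2.5  ] camshift 0.2
[319 280] [  265   223   122   109 10392] [325.  277.7] [107.2 121.7] [array([ 509.5, -183.1,  249. ]), array([ 510. , -184.8,  252. ])]
z of top from size [ 508.9 -180.9  245.1]
[ 280  182   79   75 4691] [73.9 79. ]
w9 top [ 510.5 -181.3  243.5]
```

Emit:
arm_command(jaw=0, series=[{"tx":0,"ty":0,"tz":0,"turn":0},{"tx":0,"ty":0,"tz":0,"turn":0},{"tx":0,"ty":0,"tz":0,"turn":0},{"tx":0,"ty":0,"tz":0,"turn":0},{"tx":0,"ty":0,"tz":0,"turn":0}])

```text
time: 27.98
eef_pos: [510.5, -181.6, 222.6]
eef_rot: [2.482, -1.893, 0.043]
wrist_force: [-2.2, 2.2, 0.8]
finger_gap: 53.8
```

```bash
python3 go.py 511.8 -181.7 222
```

```text
t 27.98 pos [ 510.5 -181.6  222.6] tool shift cm [ 0.04 -0.12  0.06] yaw -1.303 tilt [ 0.01  -0.033] q1 -0.375 q6 2.499 F [-2.2  2.2  0.8] T [0.42 0.26 0.29] gap 53.8
```

Emit:
arm_command(series=[{"tx":0.03,"ty":0,"tz":0,"turn":0.06}])

```text
time: 28.1
eef_pos: [510.1, -181.3, 222.5]
eef_rot: [2.424, -1.967, 0.041]
wrist_force: [-7.9, 8.7, 4.3]
finger_gap: 54.3
```

```bash
python3 go.py 511.8 -181.7 222
```

```text
t 28.10 pos [ 510.1 -181.3  222.5] tool shift cm [ 0.07 -0.15  0.05] yaw -1.363 tilt [ 0.008 -0.031] q1 -0.375 q6 2.560 F [-7.9  8.7  4.3] T [1.32 1.59 1.01] gap 54.3
```

Emit:
arm_command(series=[{"tx":0.03,"ty":0,"tz":0,"turn":0.06}])

```text
time: 28.22
eef_pos: [510.1, -181.3, 222.4]
eef_rot: [2.364, -2.041, 0.041]
wrist_force: [17.1, -6.9, -6.0]
finger_gap: 53.8
```

```bash
python3 go.py 511.8 -181.7 222
```

```text
t 28.23 pos [ 510.1 -181.3  222.4] tool shift cm [ 0.06 -0.17  0.04] yaw -1.424 tilt [ 0.008 -0.031] q1 -0.375 q6 2.620 F [17.1 -6.9 -6. ] T [-0.83 -3.08  0.54] gap 53.8
```

In a clean centred grip, 0.06 rad raised the torque from 0.3 to 1.0 N·m, then the pads slipped. The cap is firmly on its stop. Now I back off in short checked steps.

Emit:
arm_command(series=[{"tx":-0.03,"ty":0,"tz":0,"turn":-0.1},{"tx":-0.05,"ty":0,"tz":-0.02,"turn":-0.15}])

```text
time: 28.48
eef_pos: [510.3, -181.4, 222.8]
eef_rot: [2.6, -1.723, 0.04]
wrist_force: [2.6, -4.3, -2.8]
finger_gap: 54.1
```

```bash
python3 go.py 511.5 -181.6 222.4
```

```text
t 28.48 pos [ 510.3 -181.4  222.8] tool shift cm [ 0.06 -0.1   0.04] yaw -1.170 tilt [ 0.009 -0.033] q1 -0.374 q6 2.367 F [ 2.6 -4.3 -2.8] T [-0.56 -0.34  0.12] gap 54.1
```

Emit:
arm_command(series=[{"tx":-0.03,"ty":0,"tz":-0.02,"turn":-0.17},{"tx":-0.03,"ty":0,"tz":-0.02,"turn":-0.17},{"tx":-0.03,"ty":0,"tz":-0.02,"turn":-0.17}])

```text
time: 28.85
eef_pos: [511.2, -180.9, 222.8]
eef_rot: [2.954, -0.986, 0.035]
wrist_force: [3.6, 1.7, -0.6]
finger_gap: 54.1
```

```bash
python3 go.py 511.5 -181.6 222.4
```

```text
t 28.85 pos [ 511.2 -180.9  222.8] tool shift cm [0.07 0.03 0.05] yaw -0.644 tilt [ 0.012 -0.033] q1 -0.373 q6 1.842 F [ 3.6  1.7 -0.6] T [ 0.28 -0.5   0.03] gap 54.1
```

Emit:
arm_command(series=[{"tx":0,"ty":0,"tz":-0.05,"turn":-0.17},{"tx":0,"ty":0,"tz":-0.05,"turn":-0.17},{"tx":0,"ty":0,"tz":-0.05,"turn":-0.17}])

```text
time: 29.22
eef_pos: [512.0, -181.0, 224.3]
eef_rot: [3.103, -0.183, 0.025]
wrist_force: [1.3, 0.8, -2.6]
finger_gap: 54.1
```

```bash
python3 go.py 511.5 -181.6 225
```

```text
t 29.23 pos [ 512.  -181.   224.3] tool shift cm [-0.04  0.06 -0.07] yaw -0.117 tilt [ 0.014 -0.034] q1 -0.373 q6 1.315 F [ 1.3  0.8 -2.6] T [ 0.2  -0.23  0.03] gap 54.1
```

Emit:
arm_command(series=[{"tx":0,"ty":0,"tz":-0.04,"turn":-0.15},{"tx":0,"ty":0,"tz":-0.03,"turn":-0.14},{"tx":0,"ty":0,"tz":0,"turn":0}])

```text
time: 29.6
eef_pos: [512.6, -180.9, 224.6]
eef_rot: [3.094, 0.282, 0.019]
wrist_force: [1.0, 2.2, -0.7]
finger_gap: 53.4
```

```bash
python3 go.py 511.5 -181.6 225; python3 - <<'E'
from h import *
I=[]
for n in("side","scene"):
    i=ctrl.grab_frame(n)[:,:,::-1]; u,v=proj(cam(n),(512,-180,235)).astype(int); I.append(cv2.resize(i[v-30:v+30,u-33:u+33],(396,360),interpolation=cv2.INTER_CUBIC))
cv2.imwrite("pics/c13.png",np.hstack(I))
i=ctrl.grab_frame("scene")[:,:,::-1]; a=cv2.imread("pics/scene0.png")
for nm,(x0,y0,x1,y1) in dict(plates=(425,165,495,235),jar=(298,226,324,254),bowl=(145,186,192,232)).items(): print(nm,"mean diff",np.abs(i[y0:y1,x0:x1].astype(int)-a[y0:y1,x0:x1]).mean().round(2))
E
python3 snap.py w13; python3 go.py 511.5 -181.6 225
```

```text
t 29.60 pos [ 512.6 -180.9  224.6] tool shift cm [-0.12  0.05 -0.04] yaw 0.182 tilt [ 0.015 -0.033] q1 -0.373 q6 1.016 F [ 1.   2.2 -0.7] T [ 0.44 -0.05  0.05] gap 53.4
plates mean diff 3.82
jar mean diff 3.46
bowl mean diff 3.13
29.8 [ 512.5 -180.9  224.6] [-0.373 -0.187  1.748 -0.025  1.555  1.018] camshift 0.04
t 29.80 pos [ 512.5 -180.9  224.6] tool shift cm [-0.11  0.05 -0.04] yaw 0.180 tilt [ 0.015 -0.033] q1 -0.373 q6 1.018 F [ 1.5  2.8 -0.2] T [ 0.46 -0.28  0.02] gap 54.0
```

View pics/c13.png

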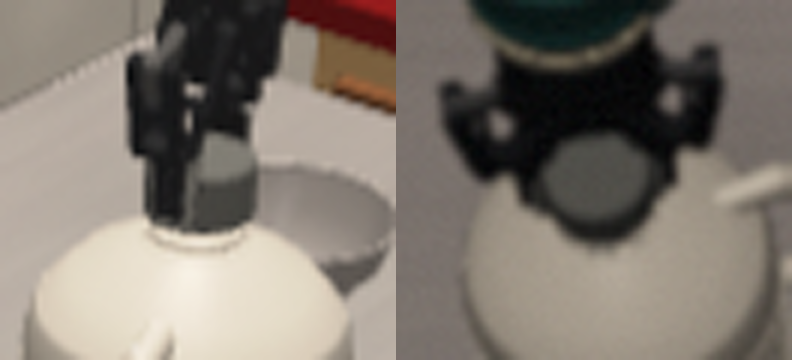

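The side and scene crops show the cap held in the jaws and sitting over the thread, just above the bead. The bystanders are unchanged to within image noise. Back-off: tool yaw +1.60 rad including about 0.05 of wind-up, and a rise of 2.2 mm. The tool is still tilted 1.9° along the jaws, so I'll take that out so the grip does not cock the cap.

Emit:
arm_command(series=[{"tx":0,"ty":0.2,"tz":0,"turn":0},{"tx":0,"ty":0.2,"tz":0,"turn":0},{"tx":0,"ty":0.2,"tz":0,"turn":0}])

```text
time: 30.18
eef_pos: [513.7, -182.5, 224.3]
eef_rot: [3.105, 0.278, 0.019]
wrist_force: [-2.7, 21.3, 2.0]
finger_gap: 54.0
```

```bash
python3 go.py 511.5 -181.6 225
```

```text
t 30.18 pos [ 513.7 -182.5  224.3] tool shift cm [-0.2  -0.13 -0.08] yaw 0.178 tilt [ 0.014 -0.023] q1 -0.380 q6 1.013 F [-2.7 21.3  2. ] T [3.74 0.42 0.21] gap 54.0
```

Emit:
arm_command(series=[{"tx":0,"ty":0.2,"tz":0,"turn":0},{"tx":0,"ty":0.2,"tz":-0.02,"turn":0},{"tx":0,"ty":0.2,"tz":-0.02,"turn":0},{"tx":0,"ty":0.2,"tz":-0.02,"turn":0},{"tx":0,"ty":0.2,"tz":-0.02,"turn":0}])

```text
time: 30.8
eef_pos: [513.9, -182.5, 223.7]
eef_rot: [3.128, 0.278, 0.011]
wrist_force: [-4.7, 19.5, -0.1]
finger_gap: 54.1
```

```bash
python3 go.py 511.5 -181.6 225
```

```text
t 30.80 pos [ 513.9 -182.5  223.7] tool shift cm [-0.22 -0.13 -0.13] yaw 0.177 tilt [ 0.007 -0.001] q1 -0.389 q6 1.004 F [-4.7 19.5 -0.1] T [3.46 0.65 0.18] gap 54.1
```

Emit:
arm_command(series=[{"tx":-0.05,"ty":-0.08,"tz":-0.06,"turn":0},{"tx":0,"ty":-0.03,"tz":-0.06,"turn":0},{"tx":0,"ty":0,"tz":-0.03,"turn":0}])

```text
time: 31.18
eef_pos: [513.0, -181.4, 224.4]
eef_rot: [3.129, 0.273, 0.01]
wrist_force: [1.4, 0.9, -6.0]
finger_gap: 53.9
```

```bash
python3 go.py 511.5 -181.6 225
```

```text
t 31.18 pos [ 513.  -181.4  224.4] tool shift cm [-0.15 -0.01 -0.07] yaw 0.174 tilt [ 0.006 -0.001] q1 -0.388 q6 1.009 F [ 1.4  0.9 -6. ] T [ 0.23 -0.46 -0.01] gap 53.9
```

Level and nearly force-free. A last check that the cap actually turned: compare its height before (w12, home) and now with sub-pixel edges, calibrated on w5 (on the tray, top at 34).

```bash
python3 snap.py w14; python3 - <<'E'
from h import *
import pickle
def edge(g,p,d,r0,r1):
    r=np.arange(r0,r1,.25).astype(np.float32); x=cv2.remap(g,(p[0]+r*d[0])[None].astype(np.float32),(p[1]+r*d[1])[None].astype(np.float32),cv2.INTER_CUBIC)[0]
    gr=np.abs(np.gradient(x)); k=np.argmax(gr); w=slice(max(k-4,0),k+5); return float((r[w]*gr[w]).sum()/gr[w].sum()),float(gr[k])
for n in("w5","w6","w10","w11","w12","w13","w14"):
    c=pickle.load(open(f"pics/{n}.pkl","rb")); i=cv2.imread(f"pics/{n}.png"); g=cv2.GaussianBlur(i.max(2),(3,3),0)
    m=((g>58)&(g<102)).astype(np.uint8); m=cv2.morphologyEx(m,cv2.MORPH_OPEN,np.ones((7,7)));N,l,st,cc=cv2.connectedComponentsWithStats(m)
    q=(322,200) if n=="w5" else (322,275); k=l[q[1],q[0]]; p=cc[k]; gf=g.astype(np.float32)
    W=[];H=[]
    a,b=st[k][2]/2,st[k][3]/2
    e=[edge(gf,p,d,s-6,s+6)[0] for d,s in(((1,0),a),((-1,0),a),((0,1),b),((0,-1),b))]
    L,Rr=(p[0]-e[1],p[1]),(p[0]+e[0],p[1]); T,B=(p[0],p[1]-e[3]),(p[0],p[1]+e[2])
    z=[]
    for u,v in((L,Rr),(T,B)):
        f=lambda h:np.linalg.norm(plane(c,*u,h)-plane(c,*v,h)); h0,h1=(0,100) if n=="w5" else (200,400); s=(f(h1)-f(h0))/(h1-h0); z.append(round(h0+(56-f(h0))/s,1))
    print(n,"top z by width %.1f by depth %.1f"%tuple(z),"px",np.round([e[0]+e[1],e[2]+e[3]],1),"camz",c[3][2,3].round(1))
E
python3 go.py 511.5 -181.6 225
```

```text
31.225 [ 513.  -181.4  224.4] [-0.388 -0.173  1.736  0.002  1.573  1.009] camshift 0.02
w5 top z by width 28.2 by depth 24.2 px [71.  65.8] camz 250.7
w6 top z by width 354.1 by depth 351.6 px [118.  99.] camz 476.2
w10 top z by width 261.8 by depth 266.0 px [117.  106.5] camz 371.1
w11 top z by width 266.4 by depth 264.4 px [120.9 106. ] camz 368.1
w12 top z by width 267.2 by depth 267.5 px [122.1 109.2] camz 367.8
w13 top z by width 268.6 by depth 265.9 px [121.  104.4] camz 368.4
w14 top z by width 268.4 by depth 273.2 px [121. 109.] camz 368.0
t 31.23 pos [ 513.  -181.4  224.4] tool shift cm [-0.16 -0.   -0.06] yaw 0.174 tilt [ 0.006 -0.   ] q1 -0.388 q6 1.009 F [ 1.4  1.4 -6.4] T [ 0.14 -0.31  0.01] gap 54.0
```

```bash
python3 - <<'E'
from h import *
import pickle
from scipy.optimize import brentq
def edge(g,p,d,s):
    r=np.arange(s-6,s+6,.25).astype(np.float32); x=cv2.remap(g,(p[0]+r*d[0])[None].astype(np.float32),(p[1]+r*d[1])[None].astype(np.float32),cv2.INTER_CUBIC)[0]
    gr=np.abs(np.gradient(x)); k=np.argmax(gr); w=slice(max(k-4,0),k+5); return float((r[w]*gr[w]).sum()/gr[w].sum())
for n in("w5","w6","w10","w11","w12","w13","w14"):
    c=pickle.load(open(f"pics/{n}.pkl","rb")); i=cv2.imread(f"pics/{n}.png"); g=cv2.GaussianBlur(i.max(2),(3,3),0)
    m=((g>58)&(g<102)).astype(np.uint8); m=cv2.morphologyEx(m,cv2.MORPH_OPEN,np.ones((7,7)));N,l,st,cc=cv2.connectedComponentsWithStats(m)
    k=l[200 if n=="w5" else 275,322]; p=cc[k]; gf=g.astype(np.float32); a,b=st[k][2]/2,st[k][3]/2
    e=[edge(gf,p,d,s) for d,s in(((1,0),a),((-1,0),a),((0,1),b),((0,-1),b))]
    cz=c[3][2,3]
    z=[brentq(lambda h:np.linalg.norm(plane(c,*u,h)-plane(c,*v,h))-56,cz-300,cz-30) for u,v in(((p[0]-e[1],p[1]),(p[0]+e[0],p[1])),((p[0],p[1]-e[3]),(p[0],p[1]+e[2])))]
    print(n,"top z by width %.1f by depth %.1f"%tuple(z))
E
```

```text
w5 top z by width 28.2 by depth 24.2
w6 top z by width 354.1 by depth 351.6
w10 top z by width 243.9 by depth 246.9
w11 top z by width 245.2 by depth 243.9
w12 top z by width 245.5 by depth 245.7
w13 top z by width 246.9 by depth 245.1
w14 top z by width 246.6 by depth 249.8
```

The camera says the rise is about 1.9 ± 1 mm, which fits but isn't conclusive. I have 30 s left, so I'll retest the stop with this good, level grip: it should come up again at yaw about -1.40 if cap and gripper moved together. Then I'll back off again.

Emit:
arm_command(series=[{"tx":0,"ty":0,"tz":0.08,"turn":0.17},{"tx":0,"ty":0,"tz":0.08,"turn":0.17},{"tx":0,"ty":0,"tz":0.08,"turn":0.17},{"tx":0,"ty":0,"tz":0.08,"turn":0.17}])

```text
time: 31.72
eef_pos: [513.1, -182.0, 222.4]
eef_rot: [-3.032, 0.819, -0.011]
wrist_force: [0.2, 3.1, 1.6]
finger_gap: 53.9
```

```bash
python3 go.py 512.5 -181.2 223
```

```text
t 31.73 pos [ 513.1 -182.   222.4] tool shift cm [-0.09 -0.04 -0.06] yaw -0.527 tilt [ 0.007 -0.001] q1 -0.388 q6 1.710 F [0.2 3.1 1.6] T [ 0.41 -0.09  0.04] gap 53.9
```

Emit:
arm_command(series=[{"tx":0,"ty":0,"tz":0.07,"turn":0.17},{"tx":0,"ty":0,"tz":0.07,"turn":0.17},{"tx":0,"ty":0,"tz":0.07,"turn":0.17}])

```text
time: 32.1
eef_pos: [512.0, -181.9, 222.2]
eef_rot: [-2.713, 1.581, -0.008]
wrist_force: [-12.7, 7.5, 6.8]
finger_gap: 54.0
```

```bash
python3 go.py 512.5 -181.2 223
```

```text
t 32.10 pos [ 512.  -181.9  222.2] tool shift cm [-0.04 -0.08 -0.08] yaw -1.055 tilt [ 0.005 -0.001] q1 -0.389 q6 2.237 F [-12.7   7.5   6.8] T [0.92 2.25 1.28] gap 54.0
```

Emit:
arm_command(series=[{"tx":-0.06,"ty":0.04,"tz":-0.02,"turn":0}])

```text
time: 32.22
eef_pos: [511.7, -181.6, 222.5]
eef_rot: [-2.711, 1.583, -0.01]
wrist_force: [11.0, 0.3, -9.9]
finger_gap: 53.7
```

```bash
python3 go.py 512.5 -181.2 223
```

```text
t 32.23 pos [ 511.7 -181.6  222.5] tool shift cm [ 0.01 -0.09 -0.05] yaw -1.057 tilt [ 0.006 -0.002] q1 -0.389 q6 2.239 F [11.   0.3 -9.9] T [-0.14 -1.79  0.21] gap 53.7
```

Emit:
arm_command(series=[{"tx":0,"ty":0,"tz":0,"turn":0.05}])

```text
time: 32.35
eef_pos: [511.0, -181.5, 222.3]
eef_rot: [-2.672, 1.649, -0.007]
wrist_force: [-11.6, 4.0, -1.1]
finger_gap: 54.0
```

```bash
python3 go.py 512.5 -181.2 223
```

```text
t 32.35 pos [ 511.  -181.5  222.3] tool shift cm [ 0.04 -0.15 -0.07] yaw -1.106 tilt [ 0.004 -0.001] q1 -0.389 q6 2.288 F [-11.6   4.   -1.1] T [0.36 2.13 0.65] gap 54.0
```

Emit:
arm_command(series=[{"tx":0,"ty":0,"tz":0,"turn":0.05}])

```text
time: 32.48
eef_pos: [510.4, -181.2, 222.2]
eef_rot: [-2.632, 1.715, -0.004]
wrist_force: [-4.3, 6.4, -0.2]
finger_gap: 53.7
```

```bash
python3 go.py 512.5 -181.2 223
```

```text
t 32.48 pos [ 510.4 -181.2  222.2] tool shift cm [ 0.08 -0.2  -0.08] yaw -1.155 tilt [ 0.002 -0.001] q1 -0.388 q6 2.337 F [-4.3  6.4 -0.2] T [0.87 0.93 1.43] gap 53.7
```

The stop is back, stiff: 0.2, 0.65 and 1.43 N·m over 0.1 rad. It came at yaw about -1.05, so some slip happened between the first hard stop and the end of the back-off, and that back-off fell short. The cure is to ease off, approach again gently to a low torque where the pads do not slip, and then back off from that point.

Emit:
arm_command(series=[{"tx":0.05,"ty":-0.08,"tz":0,"turn":-0.14},{"tx":0,"ty":0,"tz":0,"turn":-0.14},{"tx":0,"ty":0,"tz":0,"turn":-0.14}])

```text
time: 32.85
eef_pos: [511.9, -181.7, 222.6]
eef_rot: [-2.94, 1.105, -0.007]
wrist_force: [3.1, 2.8, -2.7]
finger_gap: 54.0
```

```bash
python3 go.py 512 -181.2 222.5
```

```text
t 32.85 pos [ 511.9 -181.7  222.6] tool shift cm [-0.03 -0.04  0.01] yaw -0.719 tilt [ 0.004 -0.001] q1 -0.388 q6 1.902 F [ 3.1  2.8 -2.7] T [ 0.24 -0.6  -0.05] gap 54.0
```

Emit:
arm_command(series=[{"tx":0,"ty":0,"tz":0.02,"turn":0.08},{"tx":0,"ty":0,"tz":0.02,"turn":0.08}])

```text
time: 33.1
eef_pos: [511.7, -181.8, 222.4]
eef_rot: [-2.844, 1.333, -0.006]
wrist_force: [-2.0, 5.4, -1.6]
finger_gap: 53.8
```

```bash
python3 go.py 512 -181.2 222.5
```

```text
t 33.10 pos [ 511.7 -181.8  222.4] tool shift cm [-0.02 -0.06 -0.01] yaw -0.877 tilt [ 0.004 -0.001] q1 -0.388 q6 2.059 F [-2.   5.4 -1.6] T [0.58 0.46 0.17] gap 53.8
```

Emit:
arm_command(series=[{"tx":0,"ty":0,"tz":0.01,"turn":0.04}])

```text
time: 33.22
eef_pos: [511.5, -181.6, 222.4]
eef_rot: [-2.817, 1.39, -0.005]
wrist_force: [-1.8, 5.8, -1.3]
finger_gap: 53.6
```

```bash
python3 go.py 512 -181.2 222.5
```

```text
t 33.23 pos [ 511.5 -181.6  222.4] tool shift cm [ 0.   -0.06 -0.01] yaw -0.917 tilt [ 0.003 -0.001] q1 -0.388 q6 2.099 F [-1.8  5.8 -1.3] T [0.68 0.44 0.19] gap 53.6
```

Emit:
arm_command(series=[{"tx":0,"ty":0,"tz":0.01,"turn":0.04}])

```text
time: 33.35
eef_pos: [511.2, -181.4, 222.4]
eef_rot: [-2.789, 1.445, -0.004]
wrist_force: [-1.6, 5.1, -1.3]
finger_gap: 53.8
```

```bash
python3 go.py 512 -181.2 222.5
```

```text
t 33.35 pos [ 511.2 -181.4  222.4] tool shift cm [ 0.03 -0.07 -0.01] yaw -0.956 tilt [ 0.003 -0.   ] q1 -0.388 q6 2.138 F [-1.6  5.1 -1.3] T [0.57 0.4  0.25] gap 53.8
```

Emit:
arm_command(series=[{"tx":0,"ty":-0.02,"tz":0.01,"turn":0.04}])

```text
time: 33.48
eef_pos: [511.3, -181.2, 222.4]
eef_rot: [-2.76, 1.499, -0.004]
wrist_force: [1.0, 2.0, -2.3]
finger_gap: 53.9
```

```bash
python3 go.py 512 -181.2 222.5
```

```text
t 33.48 pos [ 511.3 -181.2  222.4] tool shift cm [ 0.03 -0.06 -0.01] yaw -0.995 tilt [ 0.003 -0.   ] q1 -0.388 q6 2.178 F [ 1.   2.  -2.3] T [ 0.11 -0.07  0.28] gap 53.9
```

Emit:
arm_command(series=[{"tx":0,"ty":-0.02,"tz":0.01,"turn":0.04}])

```text
time: 33.6
eef_pos: [511.6, -181.2, 222.4]
eef_rot: [-2.73, 1.553, -0.004]
wrist_force: [0.9, 1.2, -2.9]
finger_gap: 54.1
```

```bash
python3 go.py 512 -181.2 222.5
```

```text
t 33.60 pos [ 511.6 -181.2  222.4] tool shift cm [ 0.02 -0.04 -0.01] yaw -1.035 tilt [ 0.003 -0.001] q1 -0.388 q6 2.218 F [ 0.9  1.2 -2.9] T [-0.07 -0.19  0.4 ] gap 54.1
```

Emit:
arm_command(series=[{"tx":0,"ty":-0.02,"tz":0.01,"turn":0.04}])

```text
time: 33.72
eef_pos: [511.6, -181.2, 222.3]
eef_rot: [-2.699, 1.607, -0.004]
wrist_force: [-2.8, 2.3, -1.9]
finger_gap: 54.0
```

```bash
python3 go.py 512 -181.2 222.5
```

```text
t 33.73 pos [ 511.6 -181.2  222.3] tool shift cm [ 0.02 -0.04 -0.02] yaw -1.074 tilt [ 0.002 -0.001] q1 -0.388 q6 2.257 F [-2.8  2.3 -1.9] T [0.07 0.53 0.9 ] gap 54.0
```

Approached gently, the torque goes 0.25, 0.28, 0.40, 0.90, with the knee at yaw about -1.04, matching the previous stop (-1.05), and no slip this time. I'll back off to yaw +0.53 in checked steps.

Emit:
arm_command(series=[{"tx":0,"ty":0,"tz":0,"turn":-0.06},{"tx":0,"ty":0,"tz":-0.02,"turn":-0.1}])

```text
time: 33.98
eef_pos: [511.9, -181.4, 222.5]
eef_rot: [-2.823, 1.377, -0.005]
wrist_force: [3.0, 2.0, -6.3]
finger_gap: 54.0
```

```bash
python3 go.py 512 -181.2 222.5
```

```text
t 33.98 pos [ 511.9 -181.4  222.5] tool shift cm [-0.01 -0.02 -0.  ] yaw -0.908 tilt [ 0.003 -0.001] q1 -0.388 q6 2.091 F [ 3.   2.  -6.3] T [ 0.02 -0.5  -0.07] gap 54.0
```

Emit:
arm_command(series=[{"tx":0,"ty":0,"tz":-0.03,"turn":-0.16},{"tx":0,"ty":0,"tz":-0.03,"turn":-0.16},{"tx":0,"ty":0,"tz":-0.03,"turn":-0.16},{"tx":0,"ty":0,"tz":-0.03,"turn":-0.16}])

```text
time: 34.48
eef_pos: [512.6, -181.7, 223.7]
eef_rot: [3.118, -0.377, 0.008]
wrist_force: [4.6, 4.3, -3.5]
finger_gap: 53.9
```

```bash
python3 go.py 512 -181.2 224
```

```text
t 34.48 pos [ 512.6 -181.7  223.7] tool shift cm [-0.08 -0.04 -0.03] yaw -0.240 tilt [ 0.005 -0.001] q1 -0.388 q6 1.423 F [ 4.6  4.3 -3.5] T [ 0.46 -0.86 -0.08] gap 53.9
```

z follows the thread (1.2 mm for 0.67 rad, expected 1.28), so there is no slip. Now the rest.

Emit:
arm_command(series=[{"tx":0,"ty":0,"tz":-0.03,"turn":-0.16},{"tx":0,"ty":0,"tz":-0.03,"turn":-0.16},{"tx":0,"ty":0,"tz":-0.03,"turn":-0.16},{"tx":0,"ty":0,"tz":-0.03,"turn":-0.16}])

```text
time: 34.98
eef_pos: [513.5, -181.6, 225.1]
eef_rot: [3.068, 0.667, 0.012]
wrist_force: [2.5, 2.5, -3.7]
finger_gap: 53.7
```

```bash
python3 go.py 512 -181.2 225
```

```text
t 34.98 pos [ 513.5 -181.6  225.1] tool shift cm [-0.12 -0.1   0.01] yaw 0.428 tilt [ 0.008 -0.   ] q1 -0.388 q6 0.754 F [ 2.5  2.5 -3.7] T [ 0.43 -0.56 -0.08] gap 53.7
```

Emit:
arm_command(series=[{"tx":0,"ty":0,"tz":0,"turn":-0.1},{"tx":0,"ty":0,"tz":0.02,"turn":0}])

```text
time: 35.22
eef_pos: [513.8, -181.5, 225.2]
eef_rot: [3.027, 0.83, 0.013]
wrist_force: [0.8, 2.9, -1.0]
finger_gap: 54.4
```

```bash
python3 go.py 512 -181.2 225; python3 - <<'E'
from h import *
I=[]
a=cv2.imread("pics/scene0.png")
for n in("side","scene"):
    i=ctrl.grab_frame(n)[:,:,::-1]; u,v=proj(cam(n),(512,-180,235)).astype(int); I.append(cv2.resize(i[v-30:v+30,u-33:u+33],(396,360),interpolation=cv2.INTER_CUBIC))
b=i
for nm,(x0,y0,x1,y1) in dict(plates=(425,165,495,235),jar=(298,226,324,254),bowl=(145,186,192,232)).items():
    s,_=cv2.phaseCorrelate(np.float32(a[y0:y1,x0:x1].mean(2)),np.float32(b[y0:y1,x0:x1].mean(2))); print(nm,"shift px",np.round(s,2))
cv2.imwrite("pics/c15.png",np.hstack(I))
E
python3 go.py 512 -181.2 225
```

```text
t 35.23 pos [ 513.8 -181.5  225.2] tool shift cm [-0.14 -0.12  0.02] yaw 0.535 tilt [ 0.009 -0.   ] q1 -0.388 q6 0.647 F [ 0.8  2.9 -1. ] T [ 0.59 -0.06  0.03] gap 54.4
plates shift px [-0.05 -0.03]
jar shift px [ 0.53 -0.01]
bowl shift px [-0.05 -0.01]
t 35.33 pos [ 513.8 -181.5  225.2] tool shift cm [-0.14 -0.12  0.02] yaw 0.533 tilt [ 0.009 -0.   ] q1 -0.388 q6 0.650 F [ 0.1  3.6 -1.8] T [ 0.64 -0.1   0.02] gap 54.0
```

View pics/c15.png

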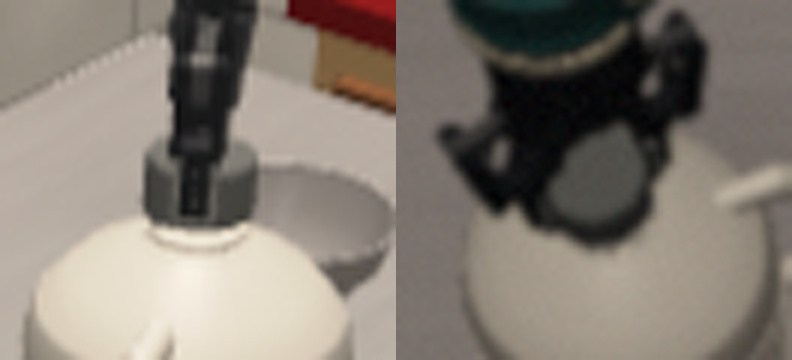

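The picture shows the cap held and level over the thread just above the bead, and nothing touches the bystanders. Forces are under 4 N, tilt is 0.5° and the rise is 2.9 mm. Handing in.

```bash
python3 -c "
from bench import ctrl
print(ctrl.hand_in())"
```

```text
the job is handed in; nothing more can be done
None
```

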